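# Clamp an offcut in the notched bench holder

### The arm

A 6-joint arm with a two-finger parallel gripper is mounted at the origin on a cart in front of the work surface, level with it; the furniture and walls round the work are solid. World frame = base frame: x ahead of the robot, y to its left, z up, the work surface at z = 0. Lengths are in m, angles in degrees, forces in N, time in s.
With the tool pointing down it reaches from about 0.4 to 0.825 m from the base axis. Payload 7 kg.
Tool frame: the origin (TCP) lies midway between the tips of the shut fingers; the grasp point (between the pads) lies 19 mm behind it (ctrl.grasp_offset is the distance from the TCP to the grasp point, in m); z points along the fingers, x is the direction in which the jaws open and shut, and the axes are right-handed (so a half turn about z gives the same grasp; the last joint's range is limited). The gripper opens to 88 mm and grips with 3 to 60 N. Pads are 19 mm wide; open, the fingers measure 130 mm over their backs; the gripper's body (78 mm by 193 mm) begins 47 mm behind the grasp point.
Start: joints at [-48.982, 20.546, 0.682, 0, -70.136, -16.507], TCP at [0.28, -0.614, 0.201] pointing down, gripper open.
Joint ranges: [-176.03, 176.03], [-82.01, 121.73], [-58.28, 71.71], [-173.87, 95.51], [-174.79, -0.11], [-173.66, 173.66]. Speed limits (degrees/s): [136.94, 136.94, 172.46, 180, 180, 180].

### API

Orientations are given as [roll, pitch, yaw] about the fixed x, y, z axes, in that order (R = Rz(yaw) Ry(pitch) Rx(roll)).
In Python, from plant import sensors, snapshot, order, ctrl gives the robot as it stands.
- The arm moves only by the tool send_rows, never from a script. Its argument "commands" is a list of rows, each a list of 3 entries, a list of its own where there are three numbers: the closure, from 0 (fully open) to 1 (shut), then the shift along the world's x, y, z in units of 0.25 m (1.0 is 0.25 m), then the turn, a rotation vector about the world's x, y, z in units of 360 degrees (1.0 is 360 degrees). In form: [[hand, [x, y, z], [ax, ay, az]], ...]. A call has 1 to 12 rows; each row shifts and turns the pose as measured when the row begins; what a row does not reach is not made up. A row lasts 1/10 s, in which the tool goes at most 50 mm and 8.59 degrees, less where a joint would pass 70% of its speed; a pose out of reach is approached as far as the arm can. A call with a number of a shift or a turn outside -1 to 1 is refused whole. A call with a gripper value outside its range is refused whole. The fingers move at their own pace and stop on an object; the grip force is fixed at half the most. Time passes only in rows, so rows that do not move let the fingers close. It gives the time, the measured TCP pose, the force and the opening at its end, in the units of the state.
- sensors.get_obs(): the state, without advancing time (a new reading comes with each control period).
- snapshot(name): name is "scene" or "top"; returns a dict with "color" (480x640x3 uint8, blue, green, red), "z_map" (480x640 float32, m along the optical axis (not along the pixel's ray), 0 where there is no reading), "mtx" (3x3 intrinsics, pixels), "xyz" and "attitude" of the camera in the world. Camera axes: x right, y down, z forward; pixel columns grow to the right and rows downward; lengths in m; the calibration is good to about 2 mm. A picture is of the moment at which its call begins.
- order.close_job(): hands the job in, once; it reports no verdict.
The state is a dict: "clock": time; "joint_pos": joint angles; "qvel": joint speeds; "tau": joint torques, N m; "tool_pos": TCP position; "orientation": TCP orientation; "force": force on the tool from outside, world axes, zero at the start; "moment": the same for the moment, N m; "opening": finger opening in m.
Only numpy, scipy, OpenCV 4.12 (cv2) and the standard library are available. Lean on these libraries where they do the work, as an engineer would, in place of code of your own. Each camera call takes 0.05 s, during which the arm holds its last target.

### The job

Lay the short offcut lengthwise on the rails of the bench holder, between the sliding jaw and the screw head. Then hold the jaw's release bar up, slide the jaw gently up to the wood until it has pushed it against the sprung pad and pressed the pad well in but not hard to the end of its spring, and let the bar drop into the nearest notch so that the holder grips the piece by itself. Leave the longer offcut where it lies.

Things in the scene. Friction and masses are not known exactly. Their poses are not given: they have to be found in the camera images.
- work: the short offcut: a plain wooden block, 40 x 120 x 22 mm along its own x, y, z, 0.05 to 0.1 kg, lying flat on the table. Origin: centre of its underside.
- holder: the bench holder, screwed down: a plywood base 460 x 120 x 16 mm with two steel rails, tops 30 mm above the table, 62 mm over their outer edges, 26 mm slot between them. Origin: centre of the base's underside; x runs along the rails from the sliding jaw to the screw head, z up.
- rack (a point): middle of the notched steel rack in the slot between the rails, at the height of its tooth tops, 26 mm above the table; it lies along the holder's x, 163 mm long. Teeth 3 mm long with square edges, 8 mm apart. The wood bridges the slot above it.
- screw_head (a point): the fixed cast head at the end of the rails, 84 mm wide, top 64 mm above the table (point: its middle, 30 mm up). Its screw carries a cork-faced pad, 50 x 24 mm, that faces the jaw, 44 mm above the table. The pad's face stands 81 to 126 mm from this point towards the jaw, wherever the last user left the screw (self-locking); this is not reported: feel for it.
- screw_mouth (a point): where the screw leaves the head towards the jaw. The pad sits on a coil spring at the screw's end: 2.1 N starts it moving, then 0.7 N more per mm, 13.3 N when it is fully in after 16 mm; past that it is rigid. Well pressed in means 3 to 14 mm. Mind that when the bar is let go the jaw may first back up to the next notch, less than 8 mm.
- jaw: the sliding jaw. It slides only along the holder's x, 150 mm from its rearmost place, with 1.5 N friction and grease drag of 60 N per m/s; it starts parked at the rear, locked behind the first tooth. Origin: middle of its front face (that meets the wood; 72 mm wide, top 70 mm above the table), but at table height; axes as the holder's.
- bar_grip (a point): middle of the jaw's release bar: a level round steel bar across the rails, 12 mm thick, 104 mm long, 66 mm behind the jaw's front face, 68 mm above the table when down. It rides straight up on two rods 43 mm either side. Pinch it in the middle from above: 38 mm free in front, all free behind, 17 mm beneath its centre. A tongue 3 mm thick hangs under it.
- release_bar (a joint): lift of the release bar in m: 0 down (tongue locked), at most 0.014. The tongue clears the teeth above 0.006; let down on a tooth it reads 0.006 and drops to 0 when the jaw comes over a notch (2 mm play there; it locks both ways). Springs press it down with 3.6 N, plus 0.2 N per mm of lift; it weighs 0.09 kg.
- long_offcut: a bystander: a wooden block 45 x 160 x 30 mm lying on the table, origin at the centre of its underside. Not to be moved.

How it is judged:
By the outcome, as a careful person would: the job done as asked, in the order asked, and still so for the second after the job is handed in, with the robot touching nothing.
It also fails if it takes over 64 s, if anything falls off the work surface, if the arm or the gripper's body presses on something with over 40 N, if the wrist force passes 120 N, or if a joint passes its speed limit or range.

## Working session

There is one attempt and no reset: what is moved stays moved. The work goes in short steps, Python scripts to look and compute and a tool call to move; the robot and the scene stay as the last step left them, time stands still between calls to the robot, and variables do not carry over. Pictures are saved under pics/ and viewed, and the job is handed in when it is done.

Besides the shell and the picture viewer there is one more tool, called after ">>>" as name(argument=value, ...), one argument or row to a line, values as JSON. send_rows: Moves the arm, as the interface text tells. Its arguments: {"type":"object","properties":{"commands":{"type":"array","items":{"type":"array"}}},"required":["commands"]}

```bash
ls; mkdir -p pics; python3 - <<'E'
from plant import sensors, snapshot, order, ctrl
import cv2,numpy as np
o=sensors.get_obs()
for k,v in o.items(): print(k,v)
print(ctrl.grasp_offset)
for n in("scene","top"):
    s=snapshot(n); cv2.imwrite(f"pics/{n}0.png",s["color"]); np.savez(f"pics/{n}0.npz",**s); print(n,s["mtx"],s["xyz"],s["attitude"])
E
```

```text
pics
clock 0.0
joint_pos [-4.89833044e+01  2.05910310e+01  6.33791675e-01 -2.19545472e-02
 -7.01359560e+01 -1.65063335e+01]
qvel [ 0.05797089 -0.00234208 -0.00969126  0.07318797  0.05818932 -0.03689119]
tau [ 1.07157219e-03 -5.82715917e+01  2.93065041e+01  6.99700803e+00
  7.05625236e-03 -1.87296123e-04]
tool_pos [ 0.27978099 -0.61369392  0.19992166]
orientation [-1.79993307e+02 -9.52190477e-02  1.14502880e+02]
force [0.36518476 0.3381589  0.05319943]
moment [-0.00067488  0.04827173 -0.04425704]
opening 0.08773475327311595
0.0188
scene [[438.25323841   0.         316.93853581]
 [  0.         438.25323841 244.62937504]
 [  0.           0.           1.        ]] [-0.17419933 -0.70998863  0.55505649] [-1.21804512e+02  7.99806765e-02 -4.96061880e+01]
top [[444.3594365    0.         319.91347734]
 [  0.         444.3594365  245.44496273]
 [  0.           0.           1.        ]] [ 0.40833713 -0.2249611   1.01902903] [-178.24494122    0.92384712  -89.53574471]
```

View pics/top0.png

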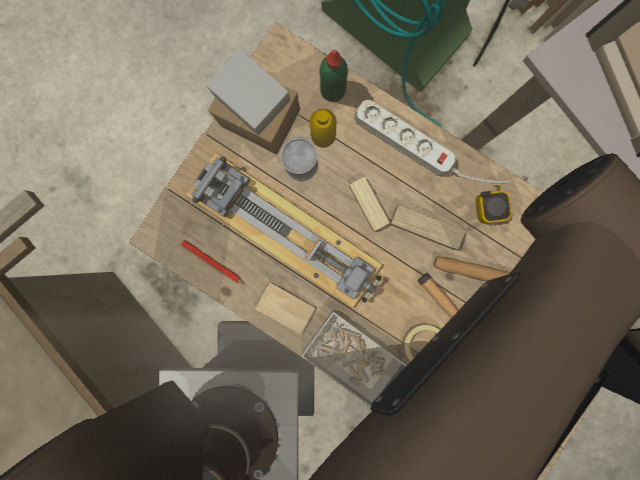

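View pics/scene0.png

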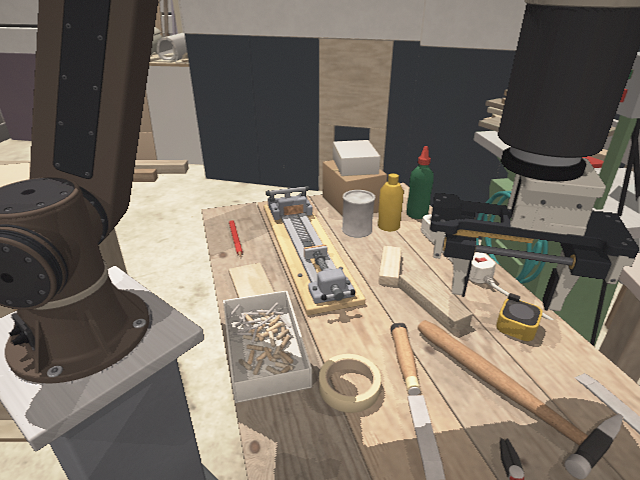

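```bash
cat > h.py <<'E'
import numpy as np,cv2
from scipy.spatial.transform import Rotation as R
def load(p): return dict(np.load(p))
def cam(s): return R.from_euler('xyz',s['attitude'],degrees=True).as_matrix(), s['xyz']
def at(s,u,v,z=None):
    M,t=cam(s); K=s['mtx']; r=M@np.array([(u-K[0,2])/K[0,0],(v-K[1,2])/K[1,1],1])
    if z is None:
        return t+r*s['z_map'][int(round(v)),int(round(u))]
    return t+r*(z-t[2])/r[2]
def proj(s,p):
    M,t=cam(s); q=M.T@(np.asarray(p)-t); K=s['mtx']; return K[:2,:2]@(q[:2]/q[2])+K[:2,2]
def crop(s,u0,v0,w,h,k,name):
    c=cv2.resize(s['color'][v0:v0+h,u0:u0+w],None,fx=k,fy=k,interpolation=cv2.INTER_CUBIC); cv2.imwrite(name,c)
E
python3 - <<'E'
from h import *
s=load('pics/top0.npz'); crop(s,180,145,210,160,3.8,'pics/c1.png'); crop(s,330,160,150,110,5,'pics/c2.png')
for uv in [(369,203),(428,227),(285,308),(360,275),(330,90),(300,155),(255,90),(405,130)]: print(uv,at(s,*uv).round(4))
E
```

```text
(369, 203) [ 0.5352 -0.3183  0.021 ]
(428, 227) [ 0.4813 -0.4486  0.0299]
(285, 308) [ 0.297  -0.1307  0.0122]
(360, 275) [ 0.3748 -0.2957  0.0651]
(330, 90) [ 0.7726 -0.2285  0.0716]
(300, 155) [ 0.6266 -0.1663  0.0915]
(255, 90) [ 0.7375 -0.0816  0.1623]
(405, 130) [ 0.6981 -0.3969  0.0312]
```

View pics/c1.png

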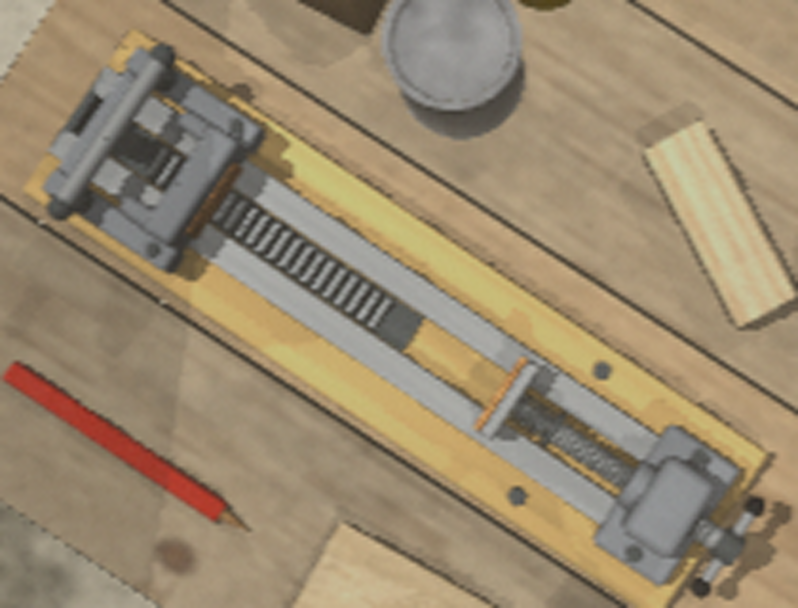

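View pics/c2.png

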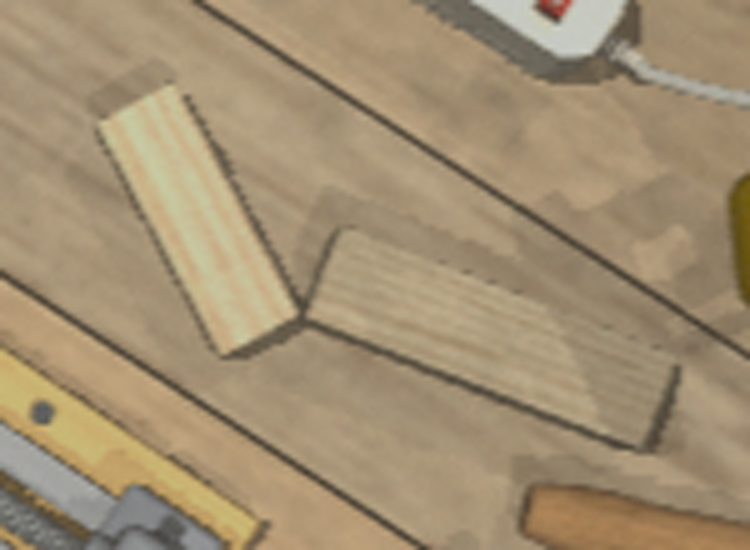

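```bash
python3 - <<'E'
from h import *
s=load('pics/top0.npz')
f=lambda x,y:(180+x/3.8-0.37,145+y/3.8-0.37)
g=lambda x,y:(330+x/5-.4,160+y/5-.4)
def P(fn,pts,z): 
    a=np.array([at(s,*fn(*p),z) for p in pts]); return a
w=P(g,[(100,125),(177,85),(300,315),(222,355)],.022)
print('work',w.round(4),w.mean(0),[np.linalg.norm(w[i]-w[i-1]).round(4) for i in range(4)])
d=(w[3]+w[2]-w[0]-w[1]);print('work y dir',np.degrees(np.arctan2(d[1],d[0])))
l=P(g,[(340,228),(680,365),(648,450),(305,322)],.030);print('long',l.round(3),[np.linalg.norm(l[i]-l[i-1]).round(4) for i in range(4)])
b=P(f,[(132,33),(28,188),(772,455)],.016)
print('base',b.round(4),np.linalg.norm(b[0]-b[1]),np.linalg.norm(b[0]-b[2]))
d=b[2]-b[0];print('hx',np.degrees(np.arctan2(d[1],d[0])),'centre',(b[1]+b[2])/2)
d=b[0]-b[1];print('hy',np.degrees(np.arctan2(d[1],d[0])))
print('bar ends',P(f,[(160,55),(62,205)],.074).round(4))
print('pad face',P(f,[(523,365),(480,430)],.056).round(4))
print('head top',P(f,[(680,430),(740,470),(598,535),(665,580)],.05).round(4))
# plane-ish fit: depth cloud around holder
v,u=np.mgrid[145:305,180:390]
pts=np.array([at(s,a,c) for a,c in zip(u.ravel(),v.ravel())])
np.save('pics/pts.npy',pts)
E
```

```text
work [[ 0.5764 -0.2744  0.022 ]
 [ 0.5946 -0.3089  0.022 ]
 [ 0.4912 -0.3645  0.022 ]
 [ 0.473  -0.3297  0.022 ]] [ 0.53380252 -0.3193881   0.022     ] [np.float64(0.1172), np.float64(0.0391), np.float64(0.1174), np.float64(0.0393)]
work y dir -151.79321798713832
long [[ 0.529 -0.381  0.03 ]
 [ 0.469 -0.532  0.03 ]
 [ 0.432 -0.517  0.03 ]
 [ 0.487 -0.366  0.03 ]] [np.float64(0.0448), np.float64(0.1621), np.float64(0.0404), np.float64(0.1617)]
base [[ 0.6474  0.034   0.016 ]
 [ 0.5536  0.0952  0.016 ]
 [ 0.3974 -0.3504  0.016 ]] 0.11197030573613301 0.4585762661117296
hx -123.03787793981535 centre [ 0.47552253 -0.12761158  0.016     ]
hy -33.09806404112823
bar ends [[0.6211 0.003  0.074 ]
 [0.5357 0.0572 0.074 ]]
pad face [[ 0.448  -0.2034  0.056 ]
 [ 0.4107 -0.1791  0.056 ]]
head top [[ 0.4117 -0.2935  0.05  ]
 [ 0.3891 -0.3279  0.05  ]
 [ 0.3512 -0.247   0.05  ]
 [ 0.3259 -0.2854  0.05  ]]
```

```bash
python3 - <<'E'
from h import *
p=np.load('pics/pts.npy').reshape(-1,3); p=p[np.isfinite(p).all(1)]
o=np.array([.4755,-.1276])
for a in(-123.2,):
    c,s=np.cos(np.radians(a)),np.sin(np.radians(a)); X=np.array([c,s]);Y=np.array([-s,c])
    q=np.c_[(p[:,:2]-o)@X,(p[:,:2]-o)@Y,p[:,2]]
    # base lateral edges by x slices
    for x0 in np.arange(-.2,.22,.03):
        m=(abs(q[:,0]-x0)<.008)
        b=q[m&(abs(q[:,2]-.016)<.004)&(abs(q[:,1])<.09)];r=q[m&(abs(q[:,2]-.030)<.004)&(abs(q[:,1])<.06)]
        h=q[m&(q[:,2]>.038)&(abs(q[:,1])<.07)]
        f=lambda k:(len(k),k[:,1].min().round(4),k[:,1].max().round(4)) if len(k) else None
        print(round(x0,3),'base',f(b),'rail',f(r),'high',f(h), h[:,2].max().round(3) if len(h) else '')
    m=(abs(q[:,1])<.03)
    for lo in np.arange(-.25,.25,.01):
        k=q[m&(q[:,0]>lo)&(q[:,0]<lo+.01)]
        if len(k): print(round(lo,3),np.percentile(k[:,2],[5,50,99]).round(3))
E
```

```text
-0.2 base (41, np.float64(-0.0609), np.float64(0.0573)) rail (28, np.float64(-0.0314), np.float64(0.029)) high (123, np.float64(-0.058), np.float64(0.0565)) 0.077
-0.17 base (77, np.float64(-0.061), np.float64(0.0579)) rail (91, np.float64(-0.0364), np.float64(0.0285)) high (130, np.float64(-0.0526), np.float64(0.0495)) 0.053
-0.14 base (45, np.float64(-0.0615), np.float64(0.058)) rail None high (289, np.float64(-0.0525), np.float64(0.0489)) 0.075
-0.11 base (212, np.float64(-0.0615), np.float64(0.0579)) rail (126, np.float64(-0.0326), np.float64(0.029)) high None 
-0.08 base (216, np.float64(-0.0614), np.float64(0.0578)) rail (125, np.float64(-0.0325), np.float64(0.029)) high None 
-0.05 base (222, np.float64(-0.062), np.float64(0.0577)) rail (121, np.float64(-0.0326), np.float64(0.0289)) high None 
-0.02 base (216, np.float64(-0.0619), np.float64(0.0571)) rail (130, np.float64(-0.0332), np.float64(0.0283)) high None 
0.01 base (245, np.float64(-0.0617), np.float64(0.057)) rail (109, np.float64(-0.0332), np.float64(0.0281)) high None 
0.04 base (255, np.float64(-0.0625), np.float64(
[... 1641 characters left out ...]
.016 0.028 0.034]
-0.02 [0.016 0.027 0.034]
-0.01 [0.015 0.027 0.034]
0.0 [0.016 0.028 0.034]
0.01 [0.014 0.027 0.034]
0.02 [0.013 0.028 0.033]
0.03 [0.014 0.027 0.035]
0.04 [0.015 0.028 0.034]
0.05 [0.014 0.027 0.032]
0.06 [0.014 0.027 0.034]
0.07 [0.016 0.055 0.059]
0.08 [0.016 0.053 0.059]
0.09 [0.015 0.03  0.056]
0.1 [0.015 0.03  0.055]
0.11 [0.017 1.019 1.019]
0.12 [0.014 0.03  0.053]
0.13 [0.014 0.03  0.054]
0.14 [0.014 0.03  0.054]
0.15 [0.015 0.03  0.054]
0.16 [0.015 0.032 0.06 ]
0.17 [0.032 0.057 0.065]
0.18 [0.034 0.063 0.067]
0.19 [0.035 0.063 0.067]
0.2 [0.033 0.062 0.067]
0.21 [0.015 0.033 0.054]
0.22 [-0.001  0.017  0.055]
0.23 [-0.002  0.047  0.056]
0.24 [-0.003 -0.001  0.019]
```

```bash
cat >> h.py <<'E'
A=-123.45
_c,_s=np.cos(np.radians(A)),np.sin(np.radians(A)); HX=np.array([_c,_s]);HY=np.array([-_s,_c])
HO=np.array([.4755,-.1276])-.0023*HY
def toH(p): d=np.asarray(p)[...,:2]-HO; return np.stack([d@HX,d@HY],-1)
def toW(x,y): return HO+x*HX+y*HY
E
python3 - <<'E'
from h import *
p=np.load('pics/pts.npy').reshape(-1,3); q=np.c_[toH(p),p[:,2]]
m=lambda a,z0,z1,y:(q[:,2]>z0)&(q[:,2]<z1)&(abs(q[:,1])<y)
b=q[m(0,.066,.08,.03)&(q[:,0]<-.17)];print('bar',b.shape,b[:,0].min(),b[:,0].max(),np.median(b[:,0]))
b=q[m(0,.066,.08,.07)&(q[:,0]<-.17)];print('bar y',b[:,1].min(),b[:,1].max())
j=q[m(0,.064,.08,.03)&(q[:,0]>-.17)&(q[:,0]<-.1)];print('jaw',j[:,0].min(),j[:,0].max())
for y0,y1 in((-.03,-.015),(-.01,.01),(.015,.03)):
    k=j[(j[:,1]>y0)&(j[:,1]<y1)];print(k[:,0].max())
d=q[m(0,.05,.07,.022)&(q[:,0]>.04)&(q[:,0]<.09)];print('pad',d[:,0].min(),d[:,0].max(),d[:,1].min(),d[:,1].max())
h=q[m(0,.055,.07,.05)&(q[:,0]>.14)];print('head',h[:,0].min(),h[:,0].max(),h[:,1].min(),h[:,1].max())
b=q[m(0,.01,.02,.057)&(abs(q[:,1])>.045)];print('base',b[:,0].min(),b[:,0].max())
print('bar W',toW(-.195,0))
w=np.array([.5338,-.3194]);print('work in H',toH(w))
E
```

```text
bar (159, 3) -0.19600742891400644 -0.1830008440218704 -0.1885504384207863
bar y -0.05914417161546534 0.05856708239549299
jaw -0.14621222604838577 -0.1253545563826506
-0.12604258839034999
-0.12559215848262387
-0.1253545563826506
pad 0.07333467930359602 0.0891316303217036 -0.021954814693469563 0.0214459895621342
head 0.16362298735333602 0.23643516268763437 -0.026039312216052893 0.02538138560511911
base -0.23259641458777036 0.22604963361658942
bar W [0.58106672 0.03636938]
work in H [0.12789613 0.15666551]
```

>>> send_rows(
  commands=[
    [0.3,[0.103,0.119,0],[0,0,0.002]],
    [0.3,[0.103,0.119,0],[0,0,0.002]],
    [0.3,[0.103,0.119,0],[0,0,0.002]],
    [0.3,[0.103,0.119,0],[0,0,0.002]],
    [0.3,[0.103,0.119,0],[0,0,0.002]],
    [0.3,[0.103,0.119,0],[0,0,0]],
    [0.3,[0.103,0.119,0],[0,0,0]],
    [0.3,[0.103,0.119,0],[0,0,0]],
    [0.3,[0.103,0.119,0],[0,0,0]],
    [0.3,[0.103,0.119,0],[0,0,0]],
    [0.3,[0,0,0],[0,0,0]],
  ],
)

```text
clock: 1.2
tool_pos: [0.5419, -0.3025, 0.1941]
orientation: [-179.8, -0.6, 118.0]
force: [-0.5, -0.7, -0.7]
opening: 0.0614
```

```bash
cat >> h.py <<'E'
def delta(xyz,yaw,n=1):
    from plant import sensors
    o=sensors.get_obs(); d=(np.array(xyz)-o['tool_pos'])/.25
    Rd=R.from_euler('xyz',[180,0,yaw],degrees=True); Rc=R.from_euler('xyz',o['orientation'],degrees=True)
    rv=np.degrees((Rd*Rc.inv()).as_rotvec())/360
    print('t',o['clock'],'pos',np.round(o['tool_pos'],4),'rpy',np.round(o['orientation'],2),'F',np.round(o['force'],2),'open',round(o['opening'],4))
    print('shift units per row',(d/n).round(4),'rot',(rv/n).round(4), 'n',n)
E
python3 -c "
from h import *
delta([.5382,-.3170,.03],118.2,5)"
```

```text
t 1.2 pos [ 0.5419 -0.3025  0.1941] rpy [-179.78   -0.57  117.96] F [-0.52 -0.69 -0.72] open 0.0614
shift units per row [-0.003  -0.0116 -0.1313] rot [-0.0002 -0.0003  0.0001] n 5
```

>>> send_rows(
  commands=[
    [0.3,[-0.015,-0.058,0],[-0.001,-0.0015,0.0005]],
    [0.3,[0,0,-0.1],[0,0,0]],
    [0.3,[0,0,-0.12],[0,0,0]],
    [0.3,[0,0,-0.13],[0,0,0]],
    [0.3,[0,0,-0.12],[0,0,0]],
    [0.3,[0,0,-0.08],[0,0,0]],
    [0.3,[0,0,0],[0,0,0]],
  ],
)

```text
clock: 1.9
tool_pos: [0.5341, -0.3225, 0.052]
orientation: [179.9, 0.2, 118.1]
force: [-0.2, -0.6, -0.1]
opening: 0.061
```

```bash
python3 -c "
from h import *
from plant import snapshot
delta([.5382,-.3170,.006],118.2,2)
s=snapshot('top'); np.savez('pics/top1.npz',**s); crop(s,320,150,160,120,5,'pics/d1.png')"
```

```text
t 1.9 pos [ 0.5341 -0.3225  0.052 ] rpy [1.7986e+02 1.6000e-01 1.1811e+02] F [-0.21 -0.55 -0.11] open 0.061
shift units per row [ 0.0083  0.0111 -0.092 ] rot [0.0001 0.0003 0.0001] n 2
```

View pics/d1.png

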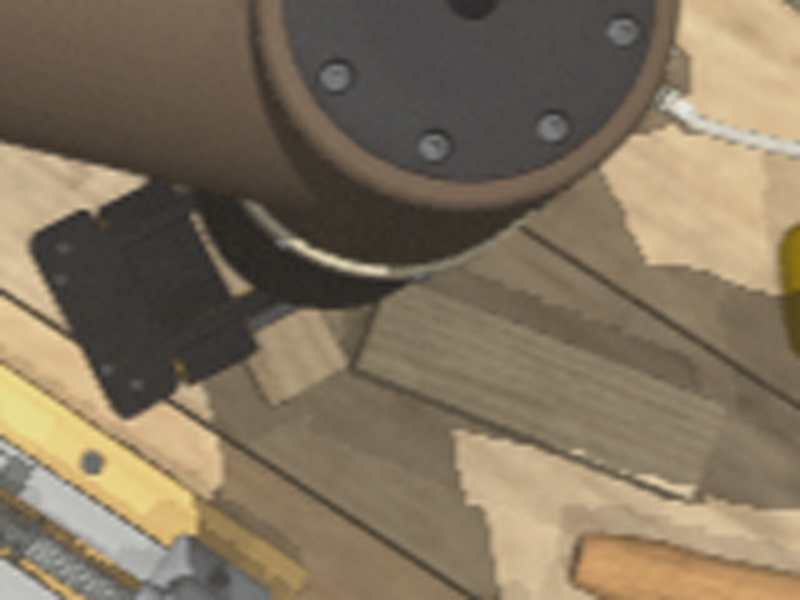

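>>> send_rows(
  commands=[
    [0.3,[0.016,0.022,0],[0,0.0005,0]],
    [0.3,[0,0,-0.07],[0,0,0]],
    [0.3,[0,0,-0.06],[0,0,0]],
    [0.3,[0,0,-0.03],[0,0,0]],
    [0.3,[0,0,0],[0,0,0]],
  ],
)

```text
clock: 2.45
tool_pos: [0.543, -0.3197, 0.0186]
orientation: [179.6, 0.6, 118.1]
force: [0.1, -1.0, -0.0]
opening: 0.0613
```

>>> send_rows(
  commands=[
    [0.3,[0,0,0],[0,0,0]],
  ],
)

```text
clock: 2.55
tool_pos: [0.5434, -0.3198, 0.019]
orientation: [179.6, 0.6, 118.1]
force: [0.3, 0.4, 0.2]
opening: 0.0616
```

```bash
python3 -c "
from h import *
delta([.5382,-.3170,.005],118.2,1)"
```

```text
t 2.55 pos [ 0.5434 -0.3198  0.019 ] rpy [179.61   0.61 118.11] F [0.32 0.45 0.19] open 0.0616
shift units per row [-0.0209  0.0113 -0.0562] rot [0.001  0.0018 0.0002] n 1
```

>>> send_rows(
  commands=[
    [0.3,[-0.021,0.011,-0.02],[0.001,0.0018,0]],
    [0.3,[0,0,-0.02],[0,0,0]],
    [0.3,[0,0,-0.01],[0,0,0]],
    [0.3,[0,0,0],[0,0,0]],
  ],
)

```text
clock: 2.95
tool_pos: [0.5386, -0.317, 0.0071]
orientation: [180.0, 0.0, 118.1]
force: [-0.5, -0.0, 0.3]
opening: 0.0612
```

```bash
python3 -c "
from h import *
delta([.5382,-.3170,.005],118.2,1)"
```

```text
t 2.95 pos [ 0.5386 -0.317   0.0071] rpy [1.7996e+02 2.0000e-02 1.1813e+02] F [-0.52 -0.04  0.29] open 0.0612
shift units per row [-0.0015  0.     -0.0083] rot [-0.      0.0001  0.0002] n 1
```

Close.

>>> send_rows(
  commands=[
    [0.4,[0,0,-0.006],[0,0,0]],
    [0.5,[0,0,0],[0,0,0]],
    [0.6,[0,0,0],[0,0,0]],
    [0.75,[0,0,0],[0,0,0]],
    [0.75,[0,0,0],[0,0,0]],
    [0.75,[0,0,0],[0,0,0]],
  ],
)

```text
clock: 3.55
tool_pos: [0.5389, -0.3172, 0.0058]
orientation: [179.9, 0.0, 118.1]
force: [0.1, -0.2, 0.7]
opening: 0.0231
```

```bash
python3 -c "
from h import *
delta([.5382,-.3170,.2],118.2,4)
print(toW(-.025,0))"
```

```text
t 3.55 pos [ 0.5389 -0.3172  0.0058] rpy [1.7994e+02 4.0000e-02 1.1814e+02] F [ 0.1  -0.25  0.71] open 0.0231
shift units per row [-0.0007  0.0002  0.1942] rot [0. 0. 0.] n 4
[ 0.48736118 -0.10547304]
```

```bash
python3 -c "
from h import *
from plant import snapshot
s=snapshot('scene'); np.savez('pics/sc1.npz',**s); crop(s,340,200,160,120,5,'pics/d2.png')
s=snapshot('top'); crop(s,320,150,160,120,5,'pics/d3.png')"
```

```text
(no output)
```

View pics/d2.png

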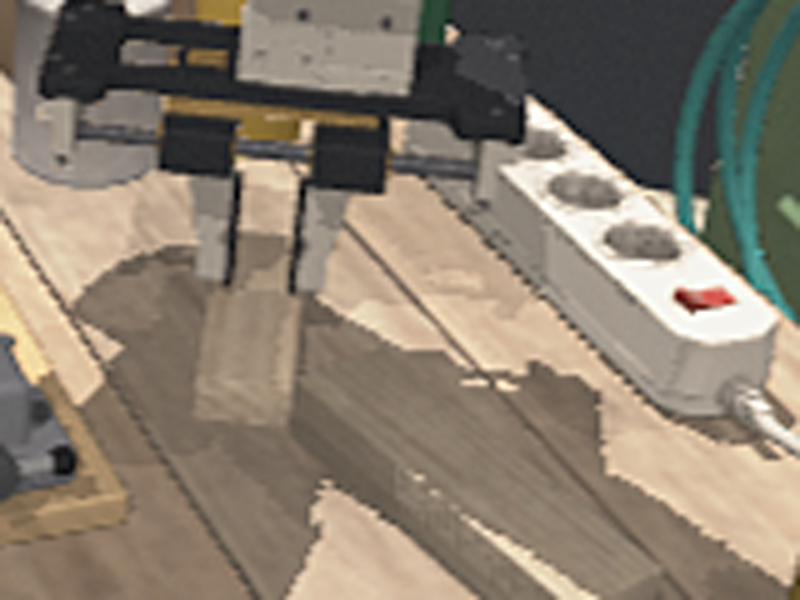

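View pics/d3.png

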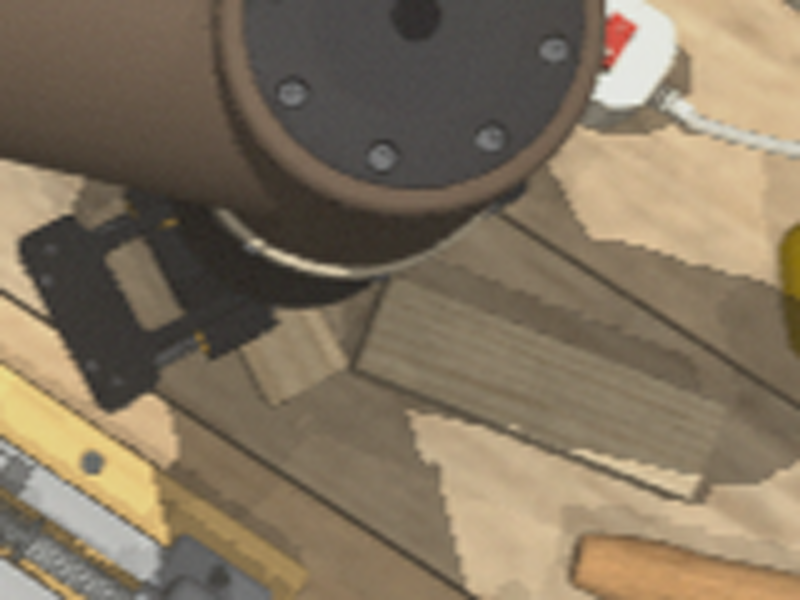

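```bash
python3 -c "
from h import *
s=load('pics/sc1.npz')
print(proj(s,[.5389,-.3172,.0058]),proj(s,[.5389,-.3172,.03]))
for x,y in[(210,270),(310,280),(250,360),(265,255),(215,230),(320,230),(200,140),(350,150)]: print(x,y,at(s,340+x/5,200+y/5).round(4))
c,sn=np.cos(np.radians(118.2)),np.sin(np.radians(118.2))
for h in(.02,-.02):
  for l in(.06,0,-.06):
    for z in (0,.022):
      p=[.5338+l*.881+h*c,-.3194+l*.4725+h*sn,z]; print(h,l,z,((proj(s,p)-[340,200])*5).round())
"
```

```text
[391.12518967 265.56986839] [392.10097923 256.40650154]
210 270 [ 0.5201 -0.3026  0.0394]
310 280 [ 0.5409 -0.3397  0.0396]
250 360 [ 0.4934 -0.3412  0.0241]
265 255 [ 0.5685 -0.3017  0.0231]
215 230 [ 0.5191 -0.3038  0.0607]
320 230 [ 0.5393 -0.3424  0.0667]
200 140 [ 0.4933 -0.3082  0.1176]
350 150 [ 0.5194 -0.3614  0.1213]
0.02 0.06 0 [218. 268.]
0.02 0.06 0.022 [222. 228.]
0.02 0 0 [207. 340.]
0.02 0 0.022 [211. 299.]
0.02 -0.06 0 [194. 420.]
0.02 -0.06 0.022 [198. 378.]
-0.02 0.06 0 [305. 278.]
-0.02 0.06 0.022 [310. 237.]
-0.02 0 0 [298. 351.]
-0.02 0 0.022 [303. 309.]
-0.02 -0.06 0 [291. 432.]
-0.02 -0.06 0.022 [296. 389.]
```

```bash
python3 -c "
from h import *
s=load('pics/scene0.npz')
crop(s,420,180,200,150,4,'pics/d4.png')
c,sn=np.cos(np.radians(114.5)),np.sin(np.radians(114.5))
for h in(.044,0,-.044):
  for z in (.2,.22): print(h,z,((proj(s,[.2798+h*c,-.6137+h*sn,z])-[420,180])*4).round())
"
```

```text
0.044 0.2 [165. 516.]
0.044 0.22 [176. 466.]
0 0.2 [315. 542.]
0 0.22 [329. 491.]
-0.044 0.2 [471. 569.]
-0.044 0.22 [489. 517.]
```

View pics/d4.png

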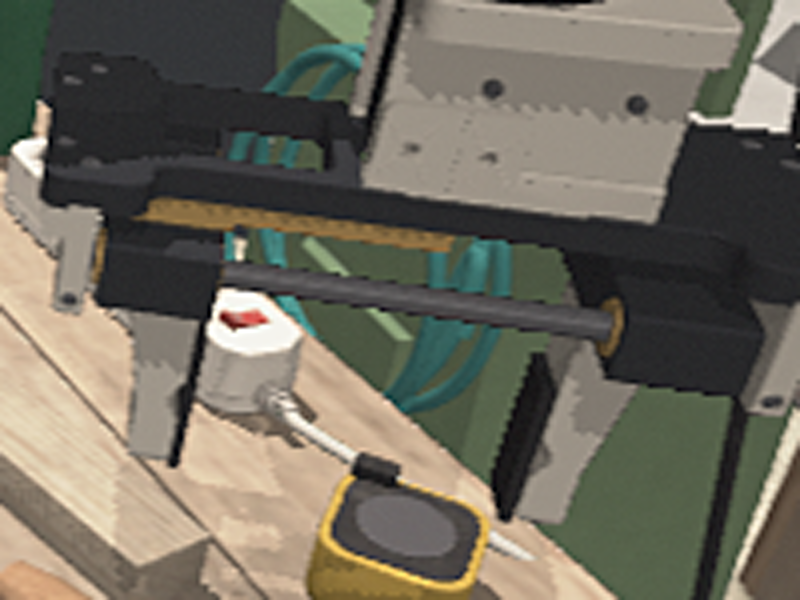

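```bash
python3 -c "
from h import *
s=load('pics/scene0.npz')
for x,y in[(150,430),(150,445),(150,452),(155,340),(540,500),(535,512)]: print(x,y,at(s,420+x/4,180+y/4).round(4))
s=load('pics/sc1.npz'); print()
for x,y in[(210,265),(210,270),(210,275),(212,278),(305,280),(308,285),(308,288),(308,292)]: print(x,y,at(s,340+x/5,200+y/5).round(4))
s=load('pics/top0.npz')
"
```

```text
150 430 [ 0.2477 -0.5683  0.2391]
150 445 [ 0.2463 -0.5697  0.235 ]
150 452 [ 0.2476 -0.5697  0.2316]
155 340 [ 0.2449 -0.5654  0.2715]
540 500 [ 0.2908 -0.6653  0.2372]
535 512 [ 0.291  -0.6651  0.2326]

210 265 [ 0.5187 -0.3031  0.0429]
210 270 [ 0.5201 -0.3026  0.0394]
210 275 [ 0.5173 -0.3044  0.039 ]
212 278 [ 0.5352 -0.2951  0.0246]
305 280 [ 0.5399 -0.3379  0.0393]
308 285 [ 0.5391 -0.34    0.038 ]
308 288 [ 0.5427 -0.3383  0.034 ]
308 292 [ 0.542  -0.3389  0.0325]
```

>>> send_rows(
  commands=[
    [0.3,[0,0,0.02],[0,0,0]],
    [0.3,[0,0,0],[0,0,0]],
    [0.3,[0,0,0],[0,0,0]],
    [0.3,[0,0,0],[0,0,0]],
    [0.3,[0,0,0],[0,0,0]],
  ],
)

```text
clock: 4.15
tool_pos: [0.539, -0.3172, 0.0115]
orientation: [179.9, 0.1, 118.1]
force: [-0.4, -0.2, -0.5]
opening: 0.0567
```

>>> send_rows(
  commands=[
    [0.3,[0,0,-0.04],[0,0,0]],
    [0.3,[0,0,-0.03],[0,0,0]],
    [0.3,[0,0,-0.02],[0,0,0]],
    [0.3,[0,0,0],[0,0,0]],
  ],
)

```text
clock: 4.55
tool_pos: [0.5384, -0.317, -0.0137]
orientation: [180.0, 0.0, 118.1]
force: [-0.6, 0.0, -0.3]
opening: 0.0612
```

```bash
python3 -c "
from h import *
from plant import snapshot
s=snapshot('scene'); np.savez('pics/sc2.npz',**s); crop(s,340,200,160,120,5,'pics/d5.png')
delta([.5382,-.3170,-.022],118.2,1)"
```

```text
t 4.6 pos [ 0.5386 -0.317  -0.0134] rpy [1.7995e+02 3.0000e-02 1.1813e+02] F [-0.73 -1.08 -0.45] open 0.0614
shift units per row [-0.0017  0.0002 -0.0345] rot [0.     0.0002 0.0002] n 1
```

View pics/d5.png

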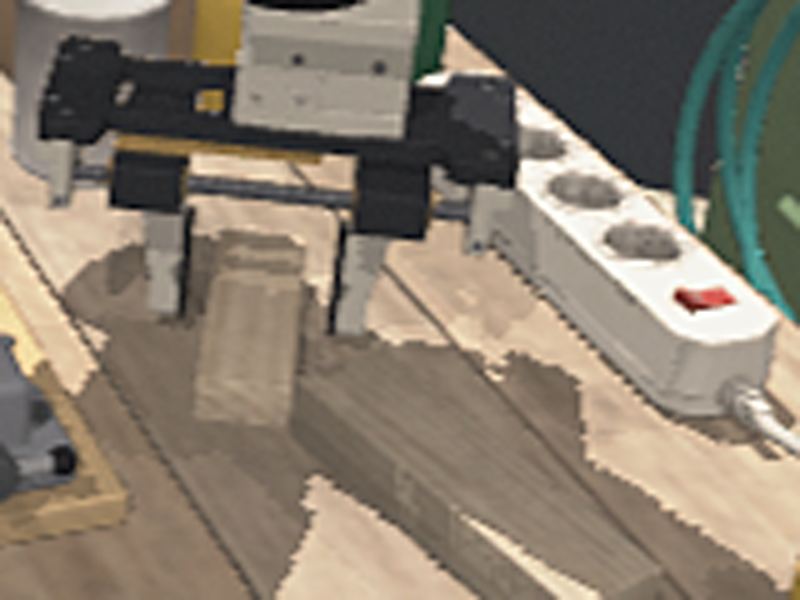

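>>> send_rows(
  commands=[
    [0.3,[0,0,-0.025],[0,0,0]],
    [0.3,[0,0,-0.012],[0,0,0]],
    [0.3,[0,0,0],[0,0,0]],
  ],
)

```text
clock: 4.9
tool_pos: [0.5388, -0.3171, -0.0233]
orientation: [179.9, 0.0, 118.1]
force: [0.0, 0.0, -0.4]
opening: 0.0614
```

```bash
python3 -c "
from h import *
from plant import snapshot
s=snapshot('scene'); np.savez('pics/sc3.npz',**s); crop(s,340,200,160,120,5,'pics/d6.png')
for x,y in [(160,330),(160,335),(160,340),(345,345),(345,350),(345,355)]: print(x,y,at(s,340+x/5,200+y/5).round(4))
delta([.5382,-.3170,-.022],118.2,1)"
```

```text
160 330 [ 5.173e-01 -2.816e-01  1.000e-04]
160 335 [ 0.5118 -0.2852  0.002 ]
160 340 [ 0.5092 -0.287   0.0014]
345 345 [ 0.5477 -0.3566  0.0097]
345 350 [ 0.5489 -0.3563  0.0063]
345 355 [ 5.533e-01 -3.544e-01  4.000e-04]
t 4.95 pos [ 0.5388 -0.3172 -0.0232] rpy [1.7995e+02 4.0000e-02 1.1814e+02] F [-0.38 -0.04  0.53] open 0.0615
shift units per row [-0.0024  0.0006  0.0049] rot [0.     0.0002 0.0002] n 1
```

View pics/d6.png

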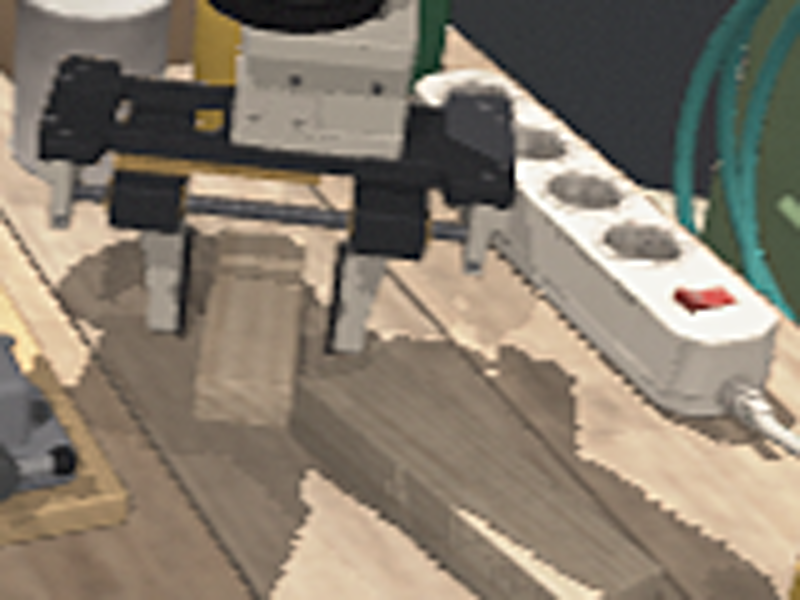

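>>> send_rows(
  commands=[
    [0.4,[0,0,0],[0,0,0]],
    [0.5,[0,0,0],[0,0,0]],
    [0.6,[0,0,0],[0,0,0]],
    [0.8,[0,0,0],[0,0,0]],
    [0.8,[0,0,0],[0,0,0]],
  ],
)

```text
clock: 5.45
tool_pos: [0.5392, -0.3172, -0.0225]
orientation: [179.9, 0.1, 118.1]
force: [0.0, -0.4, -0.6]
opening: 0.0395
```

```bash
python3 -c "
from h import *
delta([.5382,-.3170,.12],118.2,4)
print(toW(-.025,0), toW(-.020,0))"
```

```text
t 5.45 pos [ 0.5392 -0.3172 -0.0225] rpy [1.7990e+02 8.0000e-02 1.1814e+02] F [ 0.01 -0.37 -0.6 ] open 0.0395
shift units per row [-0.001   0.0002  0.1425] rot [0.     0.0001 0.    ] n 4
[ 0.48736118 -0.10547304] [ 0.48460514 -0.10964488]
```

>>> send_rows(
  commands=[
    [0.8,[0,0,0.04],[0,0,0]],
    [0.8,[0,0,0.12],[0,0,0]],
    [0.8,[0,0,0.15],[0,0,0]],
    [0.8,[0,0,0.15],[0,0,0]],
    [0.8,[0,0,0.05],[0,0,0]],
    [0.8,[0,0,0],[0,0,0]],
  ],
)

```text
clock: 6.05
tool_pos: [0.5373, -0.317, 0.1121]
orientation: [180.0, 0.0, 118.1]
force: [0.6, -0.4, -1.9]
opening: 0.04
```

```bash
python3 -c "
from h import *
print(toW(-.0315,0))
delta([*toW(-.0315,0),.12],146.55,7)"
```

```text
[ 0.49094404 -0.10004965]
t 6.05 pos [ 0.5373 -0.317   0.1121] rpy [1.7999e+02 4.0000e-02 1.1814e+02] F [ 0.61 -0.39 -1.93] open 0.04
shift units per row [-0.0265  0.124   0.0045] rot [0.     0.     0.0113] n 7
```

>>> send_rows(
  commands=[
    [0.8,[-0.02,0.08,0],[0,0,0.01]],
    [0.8,[-0.027,0.124,0],[0,0,0.013]],
    [0.8,[-0.027,0.124,0],[0,0,0.015]],
    [0.8,[-0.027,0.124,0],[0,0,0.015]],
    [0.8,[-0.027,0.124,0],[0,0,0.013]],
    [0.8,[-0.027,0.124,0],[0,0,0.008]],
    [0.8,[-0.015,0.08,0],[0,0,0.004]],
    [0.8,[0,0,0],[0,0,0]],
    [0.8,[0,0,0],[0,0,0]],
  ],
)

```text
clock: 6.95
tool_pos: [0.4884, -0.1158, 0.1077]
orientation: [-179.9, -0.2, 147.2]
force: [0.5, -0.5, 0.3]
opening: 0.04
```

```bash
python3 -c "
from h import *
delta([*toW(-.0315,0),.05],146.55,1)
from plant import snapshot
s=snapshot('scene'); np.savez('pics/sc4.npz',**s); crop(s,200,150,200,150,4,'pics/d7.png')
s=snapshot('top'); np.savez('pics/top4.npz',**s); crop(s,180,145,210,157,3.8,'pics/d8.png')"
```

```text
t 6.95 pos [ 0.4884 -0.1158  0.1077] rpy [-179.88   -0.24  147.24] F [ 0.51 -0.52  0.33] open 0.04
shift units per row [ 0.0102  0.0631 -0.2306] rot [-0.0001 -0.0007 -0.0019] n 1
```

View pics/d7.png

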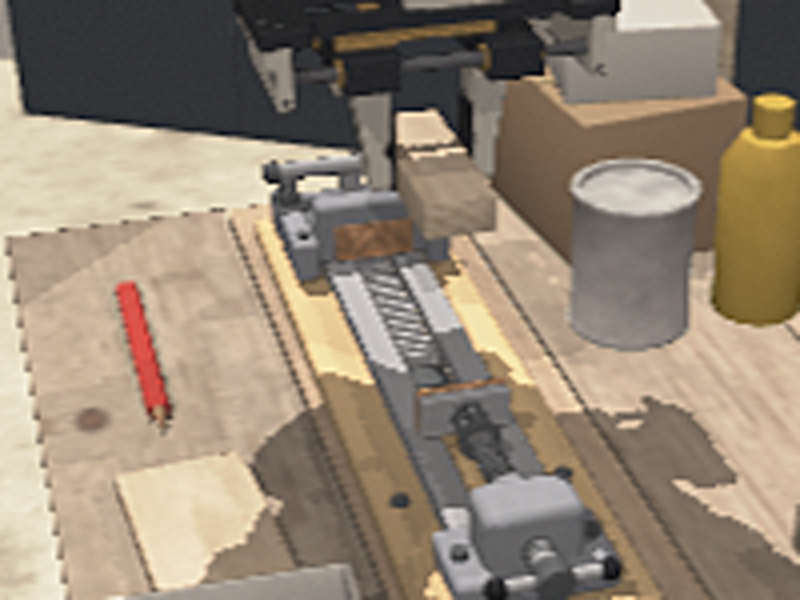

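View pics/d8.png

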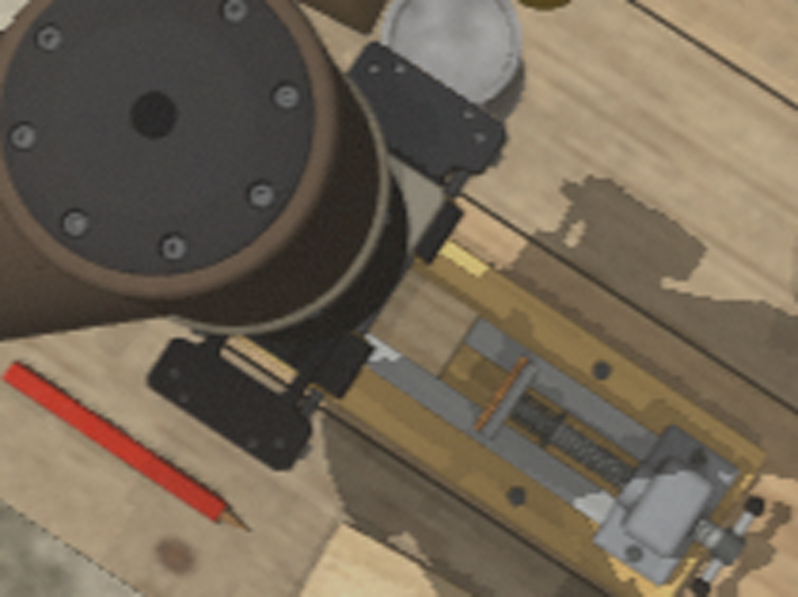

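>>> send_rows(
  commands=[
    [0.8,[0.01,0.05,-0.02],[0,-0.0007,-0.002]],
    [0.8,[0,0.013,-0.06],[0,0,0]],
    [0.8,[0,0,-0.04],[0,0,0]],
    [0.8,[0,0,0],[0,0,0]],
    [0.8,[0,0,0],[0,0,0]],
  ],
)

```text
clock: 7.55
tool_pos: [0.4916, -0.104, 0.076]
orientation: [-179.9, -0.0, 146.1]
force: [0.0, -0.6, -0.2]
opening: 0.0395
```

```bash
python3 -c "
from h import *
delta([*toW(-.0315,0),.012],146.55,1)
from plant import snapshot
s=snapshot('top'); np.savez('pics/top5.npz',**s); crop(s,180,145,210,157,3.8,'pics/d9.png')
s=snapshot('scene'); np.savez('pics/sc5.npz',**s); crop(s,240,170,130,100,6,'pics/d10.png')"
```

```text
t 7.55 pos [ 0.4916 -0.104   0.076 ] rpy [-1.7995e+02 -5.0000e-02  1.4605e+02] F [ 0.01 -0.57 -0.23] open 0.0395
shift units per row [-0.0028  0.016  -0.256 ] rot [ 0.0001 -0.0002  0.0014] n 1
```

View pics/d9.png

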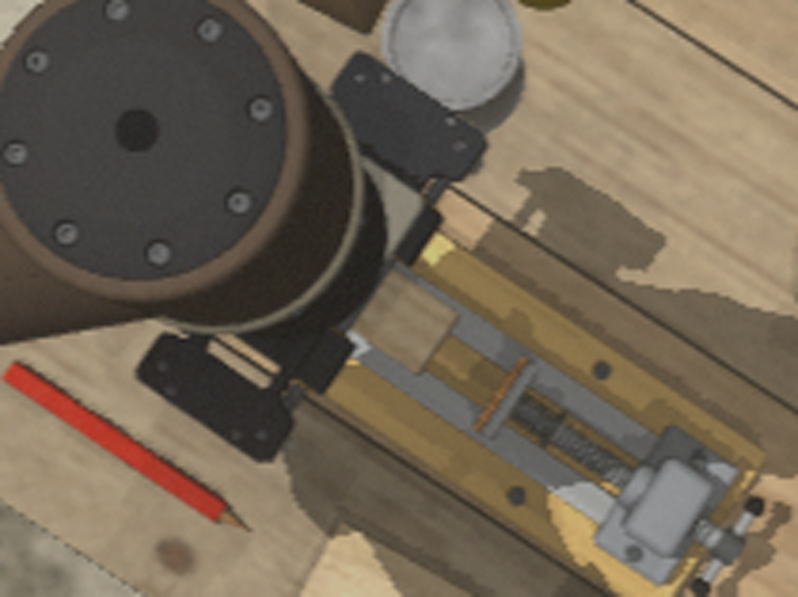

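View pics/d10.png

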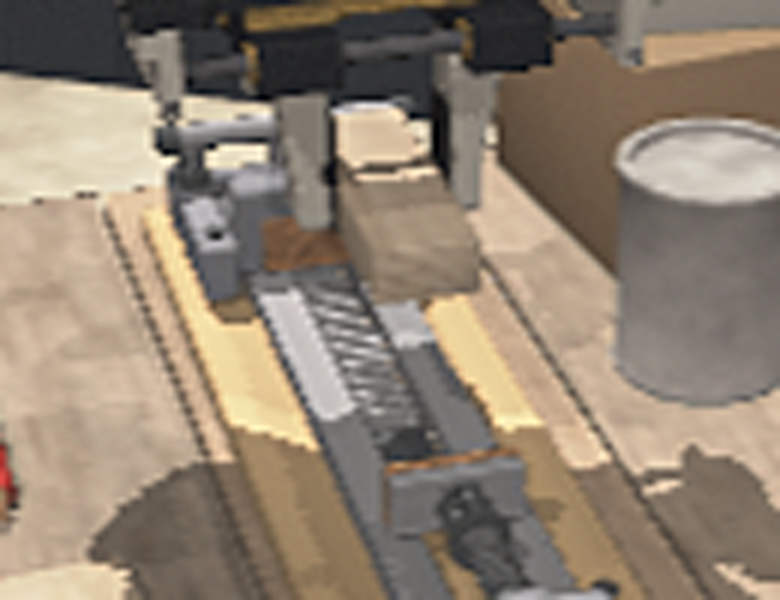

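```bash
python3 -c "
from h import *
s=load('pics/top5.npz')
for x,y in[(462,320),(422,373)]:
  p=at(s,180+x/3.8-.37,145+y/3.8-.37,.0765+.0225+.022); print(p,toH(p))
  print(at(s,180+(x-6*np.sign(442-x)*-1*-1)/3.8,145+y/3.8))
t=[.4916,-.104]; print(toH(t))
print(at(s,180+420/3.8,145+320/3.8))
"
```

```text
[ 0.46910367 -0.1720881   0.121     ] [0.04064513 0.02148535]
[ 0.4744005  -0.17114207  0.03096566]
[ 0.4406708  -0.15102456  0.121     ] [ 0.03874286 -0.01384851]
[ 0.4400025  -0.14834024  0.11816323]
[-0.02856553  0.00272478]
[ 0.4683639  -0.15022579  0.11855434]
```

```bash
python3 -c "
from h import *
delta([*toW(-.033,-.001),.012],146.55,1)"
```

```text
t 7.65 pos [ 0.4918 -0.1039  0.0763] rpy [-1.7997e+02 -3.0000e-02  1.4606e+02] F [-0.21  0.58 -0.82] open 0.0396
shift units per row [-0.0034  0.0224 -0.257 ] rot [ 0.     -0.0001  0.0014] n 1
```

>>> send_rows(
  commands=[
    [0.8,[-0.003,0.022,-0.03],[0,0,0.0014]],
    [0.8,[0,0,-0.07],[0,0,0]],
    [0.8,[0,0,-0.07],[0,0,0]],
    [0.8,[0,0,-0.03],[0,0,0]],
    [0.8,[0,0,0],[0,0,0]],
  ],
)

```text
clock: 8.15
tool_pos: [0.4925, -0.0975, 0.0258]
orientation: [179.8, 0.2, 146.6]
force: [0.9, -0.3, -1.3]
opening: 0.0401
```

```bash
python3 -c "
from h import *
delta([*toW(-.033,-.001),.0085],146.55,1)"
```

```text
t 8.15 pos [ 0.4925 -0.0975  0.0258] rpy [179.84   0.18 146.63] F [ 0.86 -0.3  -1.27] open 0.0401
shift units per row [-0.0063 -0.0031 -0.0693] rot [-0.0001  0.0007 -0.0002] n 1
```

>>> send_rows(
  commands=[
    [0.8,[-0.006,-0.003,-0.02],[0,0.0007,0]],
    [0.8,[0,0,-0.025],[0,0,0]],
    [0.8,[0,0,-0.015],[0,0,0]],
    [0.8,[0,0,0],[0,0,0]],
    [0.8,[0,0,0],[0,0,0]],
  ],
)

```text
clock: 8.65
tool_pos: [0.4922, -0.098, 0.0112]
orientation: [179.9, 0.1, 146.7]
force: [0.8, -0.9, -0.6]
opening: 0.04
```

```bash
python3 -c "
from h import *
delta([*toW(-.033,-.001),.0075],146.55,1)"
```

```text
t 8.65 pos [ 0.4922 -0.098   0.0112] rpy [1.7990e+02 7.0000e-02 1.4668e+02] F [ 0.75 -0.88 -0.65] open 0.04
shift units per row [-0.0052 -0.001  -0.0148] rot [-0.0001  0.0003 -0.0004] n 1
```

>>> send_rows(
  commands=[
    [0.8,[-0.004,-0.001,-0.008],[0,0,0]],
    [0.8,[0,0,-0.005],[0,0,0]],
    [0.8,[0,0,0],[0,0,0]],
    [0.8,[0,0,0],[0,0,0]],
  ],
)

```text
clock: 9.05
tool_pos: [0.4916, -0.0982, 0.0083]
orientation: [179.9, 0.1, 146.7]
force: [-0.4, -0.1, -0.6]
opening: 0.04
```

```bash
python3 -c "
from h import *
delta([*toW(-.033,-.001),.0075],146.55,1)
from plant import snapshot
s=snapshot('scene'); np.savez('pics/sc6.npz',**s); crop(s,240,170,130,100,6,'pics/d11.png')"
```

```text
t 9.05 pos [ 0.4916 -0.0982  0.0083] rpy [1.7986e+02 1.2000e-01 1.4668e+02] F [-0.4  -0.15 -0.6 ] open 0.04
shift units per row [-0.0027 -0.     -0.0031] rot [-0.0001  0.0005 -0.0003] n 1
```

View pics/d11.png

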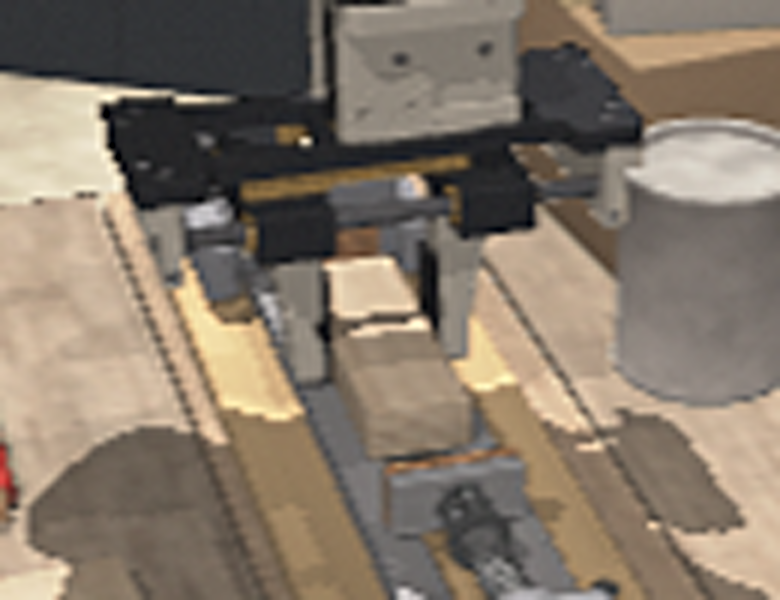

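>>> send_rows(
  commands=[
    [0.8,[0,0,-0.005],[0,0,0]],
    [0.8,[0,0,0],[0,0,0]],
  ],
)

```text
clock: 9.3
tool_pos: [0.4919, -0.0982, 0.0074]
orientation: [179.8, 0.1, 146.7]
force: [-0.5, 0.8, -0.4]
opening: 0.04
```

>>> send_rows(
  commands=[
    [0.8,[0,0,-0.003],[0,0,0]],
    [0.8,[0,0,0],[0,0,0]],
  ],
)

```text
clock: 9.5
tool_pos: [0.492, -0.0982, 0.0075]
orientation: [179.8, 0.2, 146.7]
force: [-0.5, -0.4, -0.0]
opening: 0.04
```

>>> send_rows(
  commands=[
    [0.5,[0,0,0],[0,0,0]],
    [0.4,[0,0,0],[0,0,0]],
    [0.3,[0,0,0],[0,0,0]],
    [0.3,[0,0,0],[0,0,0]],
    [0.3,[0,0,0.06],[0,0,0]],
    [0.3,[0,0,0.12],[0,0,0]],
    [0.3,[0,0,0.16],[0,0,0]],
    [0.3,[0,0,0.12],[0,0,0]],
    [0.3,[0,0,0.04],[0,0,0]],
    [0.3,[0,0,0],[0,0,0]],
  ],
)

```text
clock: 10.5
tool_pos: [0.4902, -0.0986, 0.1354]
orientation: [180.0, 0.0, 146.7]
force: [0.1, 0.4, -1.3]
opening: 0.0618
```

```bash
python3 -c "
from h import *
from plant import snapshot
s=snapshot('scene'); np.savez('pics/sc7.npz',**s); crop(s,240,170,130,100,6,'pics/d12.png')
print(toW(-.1895,0)); delta([*toW(-.1895,0),.13],56.55,11)"
```

```text
[0.57803507 0.03178036]
t 10.55 pos [ 0.4898 -0.0986  0.1346] rpy [-1.7998e+02 -2.0000e-02  1.4668e+02] F [0.02 0.37 0.53] open 0.0613
shift units per row [ 0.0321  0.0474 -0.0017] rot [-0.     -0.     -0.0228] n 11
```

View pics/d12.png

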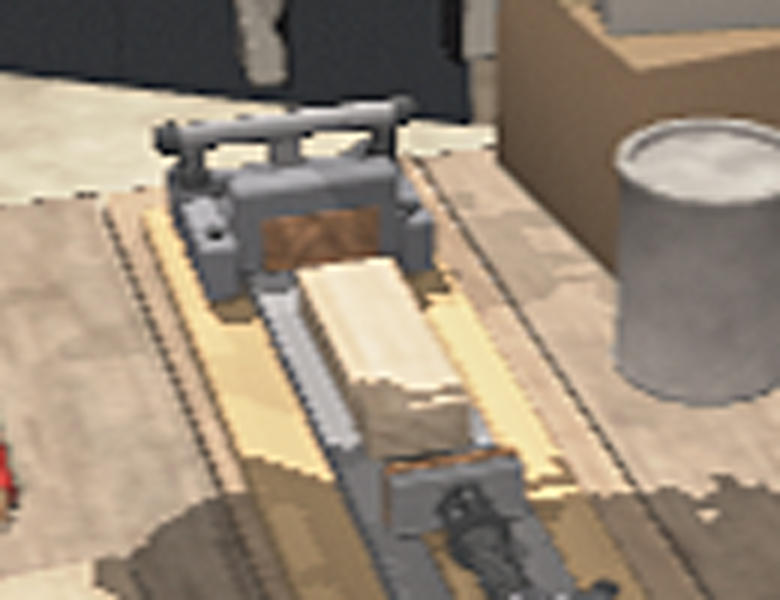

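```bash
python3 -c "
from h import *
s=load('pics/sc7.npz')
v,u=np.mgrid[170:250,255:330]
p=np.array([at(s,a,b) for a,b in zip(u.ravel(),v.ravel())]);q=np.c_[toH(p),p[:,2]]
b=q[(q[:,2]>.062)&(q[:,2]<.08)&(q[:,0]<-.17)&(q[:,0]>-.25)&(abs(q[:,1])<.03)]
print('bar scene',len(b),np.median(b,0),b.min(0),b.max(0))
j=q[(q[:,2]>.04)&(q[:,2]<.06)&(q[:,0]<-.1)&(q[:,0]>-.15)&(abs(q[:,1])<.03)];print('jaw face',np.median(j,0))
b=q[(q[:,2]>.062)&(q[:,2]<.08)&(q[:,0]<-.17)&(q[:,0]>-.25)];print(b[:,1].min(),b[:,1].max())
s=load('pics/top0.npz')
v,u=np.mgrid[20:200:2,180:330:2]
p=np.array([at(s,a,b) for a,b in zip(u.ravel(),v.ravel())]);q=np.c_[toH(p),p[:,2]]
b=q[(q[:,2]>.10)&(q[:,2]<.3)];print('box',b.min(0),b.max(0))
"
```

```text
bar scene 105 [-1.85575181e-01 -1.55920068e-04  7.21645463e-02] [-0.19454803 -0.02924424  0.06211593] [-0.17960145  0.02937114  0.0776438 ]
jaw face [-0.12434432 -0.00016561  0.0504577 ]
-0.06101085815573928 0.12067580927115495
box [-0.2669041   0.11763655  0.10009074] [-0.02544454  0.33958205  0.16682866]
```

>>> send_rows(
  commands=[
    [0.5,[0.02,0.03,0],[0,0,-0.015]],
    [0.68,[0.032,0.047,0],[0,0,-0.023]],
    [0.68,[0.032,0.047,0],[0,0,-0.023]],
    [0.68,[0.032,0.047,0],[0,0,-0.023]],
    [0.68,[0.032,0.047,0],[0,0,-0.023]],
    [0.68,[0.032,0.047,0],[0,0,-0.023]],
    [0.68,[0.032,0.047,0],[0,0,-0.023]],
    [0.68,[0.032,0.047,0],[0,0,-0.023]],
    [0.68,[0.032,0.047,0],[0,0,-0.023]],
    [0.68,[0.03,0.047,0],[0,0,-0.023]],
    [0.68,[0.02,0.04,0],[0,0,-0.02]],
    [0.68,[0,0,0],[0,0,0]],
  ],
)

```text
clock: 11.75
tool_pos: [0.5617, 0.0273, 0.1105]
orientation: [-178.3, 0.3, 56.2]
force: [-0.9, -0.3, -1.2]
opening: 0.0281
```

```bash
python3 -c "
from h import *
delta([*toW(-.190,0),.08],56.55,1)"
```

```text
t 11.75 pos [0.5617 0.0273 0.1105] rpy [-178.3     0.3    56.15] F [-0.87 -0.34 -1.16] open 0.0281
shift units per row [ 0.0663  0.0195 -0.122 ] rot [-0.0019 -0.0044  0.0011] n 1
```

>>> send_rows(
  commands=[
    [0.68,[0.066,0.02,0.02],[-0.0019,-0.0044,0.0011]],
    [0.68,[0,0,0],[0,0,0]],
    [0.68,[0,0,0],[0,0,0]],
  ],
)

```text
clock: 12.05
tool_pos: [0.5777, 0.0316, 0.1125]
orientation: [-180.0, 0.2, 57.0]
force: [0.3, -0.8, -1.0]
opening: 0.0282
```

```bash
python3 -c "
from h import *
delta([*toW(-.190,0),.06],56.55,1)"
```

```text
t 12.05 pos [0.5777 0.0316 0.1125] rpy [-179.96    0.22   57.02] F [ 0.34 -0.82 -1.03] open 0.0282
shift units per row [ 0.0026  0.0022 -0.2102] rot [ 0.0004 -0.0004 -0.0013] n 1
```

>>> send_rows(
  commands=[
    [0.68,[0.003,0.002,-0.06],[0,0,-0.0013]],
    [0.68,[0,0,-0.08],[0,0,0]],
    [0.68,[0,0,-0.06],[0,0,0]],
    [0.68,[0,0,0],[0,0,0]],
    [0.68,[0,0,0],[0,0,0]],
  ],
)

```text
clock: 12.55
tool_pos: [0.578, 0.0308, 0.062]
orientation: [180.0, 0.2, 56.9]
force: [0.5, 1.0, 0.1]
opening: 0.028
```

```bash
python3 -c "
from h import *
delta([*toW(-.190,0),.03],56.55,1)
from plant import snapshot
s=snapshot('scene'); np.savez('pics/sc8.npz',**s); crop(s,240,140,110,83,7,'pics/d13.png')
s=snapshot('top'); np.savez('pics/top8.npz',**s); crop(s,160,130,160,120,5,'pics/d14.png')"
```

```text
t 12.55 pos [0.578  0.0308 0.062 ] rpy [1.7998e+02 1.6000e-01 5.6870e+01] F [0.48 0.96 0.08] open 0.028
shift units per row [ 0.0011  0.0056 -0.1282] rot [ 0.0004 -0.0002 -0.0009] n 1
```

View pics/d13.png

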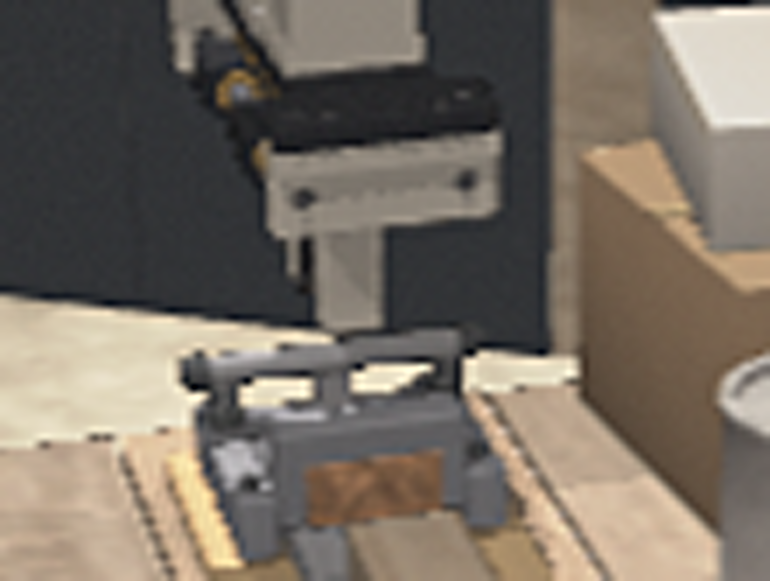

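View pics/d14.png

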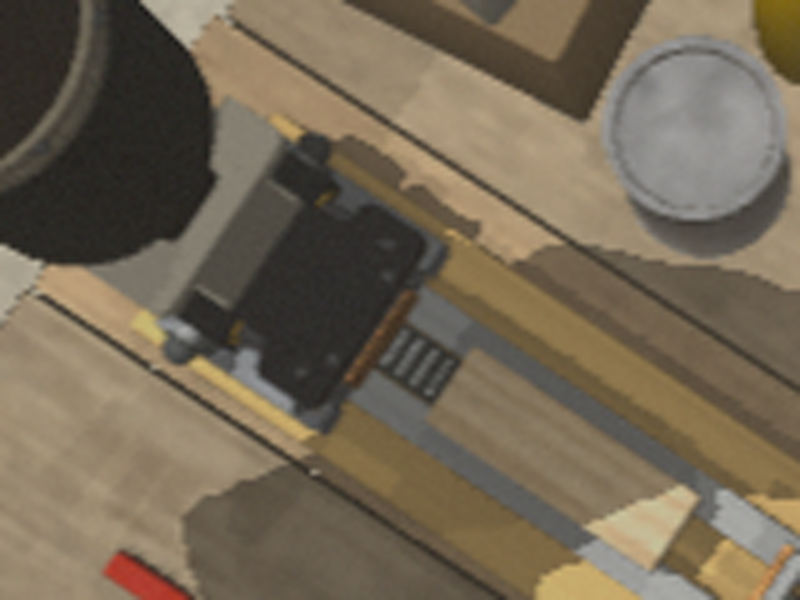

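```bash
python3 -c "
from h import *
s=load('pics/sc8.npz')
for x,y in[(330,300),(350,300),(370,300),(350,318),(350,325)]:
  p=at(s,240+x/7,140+y/7);print(x,y,toH(p).round(4),p[2].round(4))
print('tcp',toH([.578,.0308]))
for x in (335,350,365):
  p=at(s,240+x/7,140+345/7);print(x,'bar',toH(p).round(4),p[2].round(4))
t=load('pics/top8.npz')
g=lambda x,y,z:toH(at(t,160+x/5-.4,130+y/5-.4,z)).round(4)
print('block',g(475,348,.052),g(430,412,.052),g(697,490,.052),g(652,570,.052))
"
```

```text
330 300 [-0.1607 -0.0068] 0.1039
350 300 [-0.159   0.0002] 0.1038
370 300 [-0.1615  0.0082] 0.1017
350 318 [-0.1612  0.0005] 0.0957
350 325 [-0.1609  0.0003] 0.0931
tcp [-0.18866269  0.00051112]
335 bar [-0.1836 -0.0007] 0.0753
350 bar [-0.1874  0.0058] 0.0728
365 bar [-0.1851  0.011 ] 0.0732
block [-0.0865  0.0201] [-0.0871 -0.0141] [0.0292 0.0227] [ 0.0324 -0.0172]
```

>>> send_rows(
  commands=[
    [0.68,[0.001,0.006,-0.03],[0.0004,0,-0.0009]],
    [0.68,[0,0,-0.04],[0,0,0]],
    [0.68,[0,0,-0.02],[0,0,0]],
    [0.68,[0,0,0],[0,0,0]],
    [0.68,[0,0,0],[0,0,0]],
  ],
)

```text
clock: 13.15
tool_pos: [0.5794, 0.0329, 0.0396]
orientation: [179.9, -0.1, 56.5]
force: [0.7, 0.8, 0.6]
opening: 0.0283
```

```bash
python3 -c "
from h import *
from plant import sensors
delta([*toW(-.190,0),.03],56.55,1); print(toH(sensors.get_obs()['tool_pos']))"
```

```text
t 13.15 pos [0.5794 0.0329 0.0396] rpy [ 1.7995e+02 -1.5000e-01  5.6520e+01] F [0.67 0.8  0.63] open 0.0283
shift units per row [-0.0045 -0.0027 -0.0386] rot [-0.0003  0.0003  0.0001] n 1
[-0.19119067  0.00057302]
```

>>> send_rows(
  commands=[
    [0.68,[-0.003,-0.003,-0.02],[0,0,0]],
    [0.68,[0,0,-0.02],[0,0,0]],
    [0.68,[0,0,0],[0,0,0]],
    [0.68,[0,0,0],[0,0,0]],
  ],
)

```text
clock: 13.55
tool_pos: [0.5788, 0.0321, 0.0289]
orientation: [179.9, -0.2, 56.5]
force: [-0.1, -0.7, -0.2]
opening: 0.028
```

```bash
python3 -c "
from h import *
from plant import sensors
delta([*toW(-.190,0),.03],56.55,1); print(toH(sensors.get_obs()['tool_pos']))"
```

```text
t 13.55 pos [0.5788 0.0321 0.0289] rpy [ 1.7994e+02 -1.5000e-01  5.6530e+01] F [-0.11 -0.7  -0.17] open 0.028
shift units per row [-0.002   0.0003  0.0044] rot [-0.0003  0.0004  0.    ] n 1
[-0.1902275   0.00046343]
```

Pinch the bar.

>>> send_rows(
  commands=[
    [0.75,[0,0,0],[0,0,0]],
    [0.8,[0,0,0],[0,0,0]],
    [0.84,[0,0,0],[0,0,0]],
    [0.88,[0,0,0],[0,0,0]],
    [0.95,[0,0,0],[0,0,0]],
    [0.95,[0,0,0],[0,0,0]],
  ],
)

```text
clock: 14.15
tool_pos: [0.5787, 0.0318, 0.0292]
orientation: [179.9, -0.1, 56.5]
force: [-0.7, -0.9, -0.5]
opening: 0.0107
```

```bash
python3 -c "
from h import *
from plant import sensors
delta([*toW(-.190,0),.03],56.55,1); print(toH(sensors.get_obs()['tool_pos']))"
```

```text
t 14.15 pos [0.5787 0.0318 0.0292] rpy [ 1.7993e+02 -1.4000e-01  5.6530e+01] F [-0.71 -0.86 -0.47] open 0.0107
shift units per row [-0.0015  0.0017  0.0033] rot [-0.0002  0.0004  0.0001] n 1
[-0.18984287  0.00055316]
```

```bash
python3 -c "
from h import *
from plant import snapshot
s=snapshot('scene'); np.savez('pics/sc9.npz',**s); crop(s,240,140,110,83,7,'pics/d15.png')
for x,y in [(345,340),(345,350),(345,360),(345,365)]:
  p=at(s,240+x/7,140+y/7);print(x,y,toH(p).round(4),p[2].round(4))
"
```

```text
345 340 [-0.1706  0.0003] 0.0829
345 350 [-0.1664 -0.0007] 0.0809
345 360 [-0.1687 -0.0004] 0.0758
345 365 [-0.1697 -0.0002] 0.0733
```

View pics/d15.png

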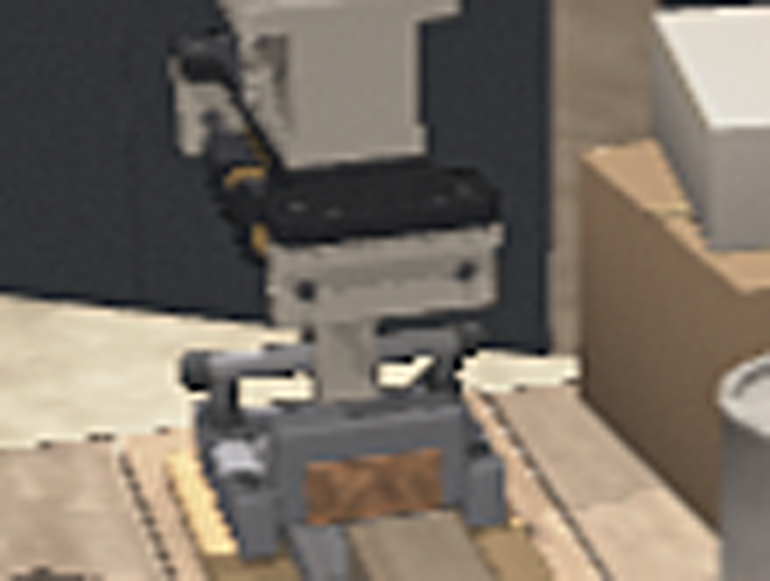

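>>> send_rows(
  commands=[
    [0.95,[0,0,0.015],[0,0,0]],
    [0.95,[0,0,0.015],[0,0,0]],
    [0.95,[0,0,0.008],[0,0,0]],
    [0.95,[0,0,0],[0,0,0]],
    [0.95,[0,0,0],[0,0,0]],
  ],
)

```text
clock: 14.7
tool_pos: [0.5786, 0.0318, 0.0382]
orientation: [180.0, -0.1, 56.5]
force: [2.5, -0.9, -7.1]
opening: 0.0113
```

```bash
python3 -c "
from h import *
from plant import sensors,snapshot
delta([*toW(-.190,0),.0392],56.55,1); print(toH(sensors.get_obs()['tool_pos']))
s=snapshot('scene'); np.savez('pics/sc10.npz',**s); crop(s,240,140,110,83,7,'pics/d16.png')
"
```

```text
t 14.7 pos [0.5786 0.0318 0.0382] rpy [ 1.7997e+02 -1.2000e-01  5.6500e+01] F [ 2.51 -0.93 -7.06] open 0.0113
shift units per row [-0.0012  0.0017  0.0039] rot [-0.0002  0.0003  0.0001] n 1
[-0.18981334  0.00047385]
```

View pics/d16.png

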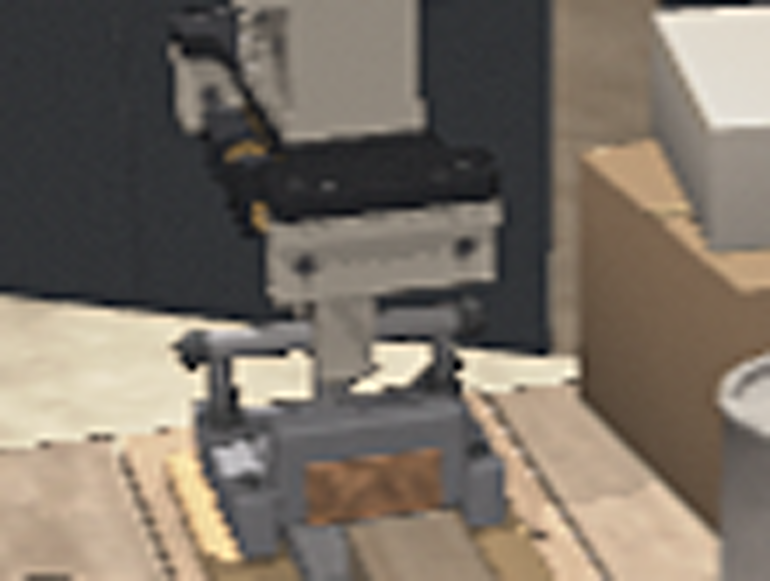

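>>> send_rows(
  commands=[
    [0.95,[-0.006,-0.008,0.001],[0,0,0]],
    [0.95,[-0.008,-0.013,0.001],[0,0,0]],
    [0.95,[-0.008,-0.013,0],[0,0,0]],
    [0.95,[-0.008,-0.013,0],[0,0,0]],
    [0.95,[-0.008,-0.013,0],[0,0,0]],
    [0.95,[-0.006,-0.008,0],[0,0,0]],
  ],
)

```text
clock: 15.35
tool_pos: [0.568, 0.0155, 0.0387]
orientation: [179.9, -0.3, 56.5]
force: [2.8, 1.5, -6.8]
opening: 0.0112
```

```bash
cat >> h.py <<'E'
def st():
    from plant import sensors
    o=sensors.get_obs(); f=np.array(o['force']); p=toH(o['tool_pos'])
    print('t',o['clock'],'H',p.round(4),'z',round(o['tool_pos'][2],4),'jaw front',(p[0]+.0655).round(4),'Fx,Fy,Fz',(f[:2]@HX).round(2),(f[:2]@HY).round(2),f[2].round(2),'rpy',np.round(o['orientation'],2),'open',round(o['opening'],4))
    d=toW(p[0],.0005)-o['tool_pos'][:2]; print('lateral corr units',(d/.25).round(4))
E
python3 -c "
from h import *
st()"
```

```text
t 15.35 H [-0.1704  0.0005] z 0.0387 jaw front -0.1049 Fx,Fy,Fz -2.75 1.49 -6.79 rpy [179.92  -0.32  56.53] open 0.0112
lateral corr units [-0.0001  0.0001]
```

>>> send_rows(
  commands=[
    [0.95,[-0.006,-0.009,0],[0,0,0]],
    [0.95,[-0.006,-0.009,0],[0,0,0]],
    [0.95,[-0.006,-0.009,0],[0,0,0]],
    [0.95,[-0.006,-0.009,0],[0,0,0]],
    [0.95,[-0.006,-0.009,0],[0,0,0]],
    [0.95,[-0.006,-0.009,0],[0,0,0]],
    [0.95,[-0.006,-0.009,0],[0,0,0]],
    [0.95,[-0.006,-0.009,0],[0,0,0]],
  ],
)

```text
clock: 16.15
tool_pos: [0.555, -0.0041, 0.0389]
orientation: [179.9, -0.3, 56.5]
force: [2.3, 2.0, -5.7]
opening: 0.0109
```

```bash
python3 -c "
from h import *
st()"
```

```text
t 16.15 H [-0.1468  0.0006] z 0.0389 jaw front -0.0813 Fx,Fy,Fz -2.93 0.86 -5.72 rpy [179.91  -0.34  56.53] open 0.0109
lateral corr units [-0.0002  0.0001]
```

>>> send_rows(
  commands=[
    [0.95,[-0.006,-0.009,0],[0,0,0]],
    [0.95,[-0.006,-0.009,0],[0,0,0]],
    [0.95,[-0.006,-0.009,0],[0,0,0]],
    [0.95,[-0.006,-0.009,0],[0,0,0]],
    [0.95,[-0.006,-0.009,0],[0,0,0]],
    [0.95,[-0.006,-0.009,0],[0,0,0]],
    [0.95,[-0.006,-0.009,0],[0,0,0]],
    [0.95,[-0.006,-0.009,0],[0,0,0]],
  ],
)

```text
clock: 16.95
tool_pos: [0.542, -0.0236, 0.039]
orientation: [179.9, -0.4, 56.5]
force: [2.6, 3.9, -6.9]
opening: 0.0111
```

```bash
python3 -c "
from h import *
st()
from plant import snapshot
s=snapshot('top'); np.savez('pics/top11.npz',**s); crop(s,180,145,210,157,3.8,'pics/d17.png')
s=snapshot('scene'); np.savez('pics/sc11.npz',**s); crop(s,240,170,130,100,6,'pics/d18.png')"
```

```text
t 16.95 H [-0.1235  0.0005] z 0.039 jaw front -0.058 Fx,Fy,Fz -4.7 -0.04 -6.88 rpy [179.9   -0.36  56.53] open 0.0111
lateral corr units [ 0. -0.]
```

View pics/d17.png

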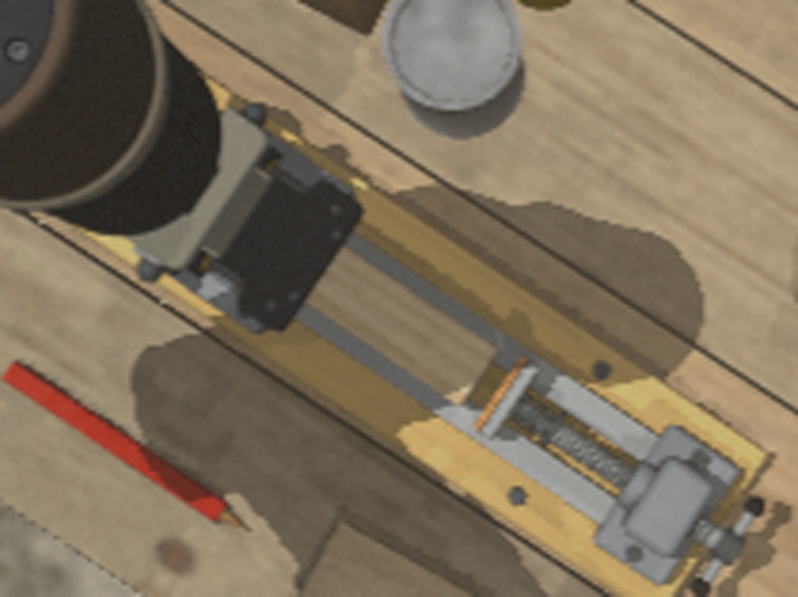

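View pics/d18.png

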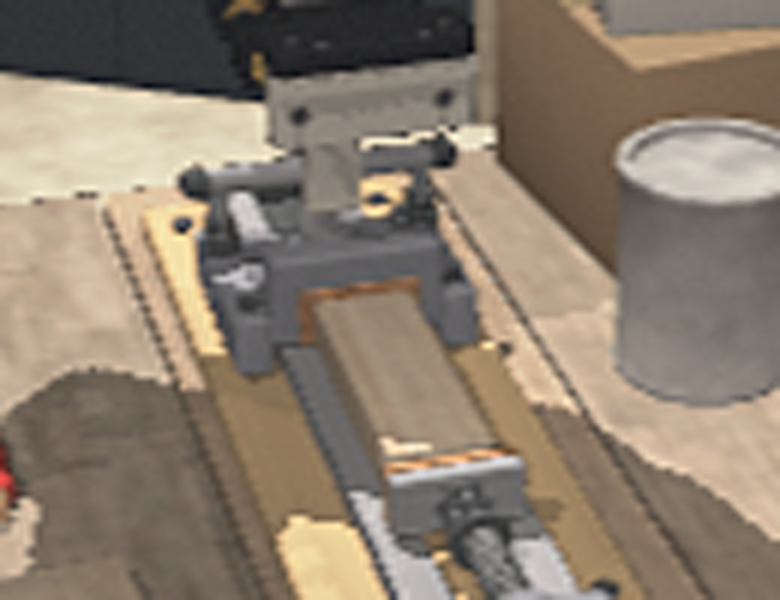

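>>> send_rows(
  commands=[
    [0.95,[-0.005,-0.007,0],[0,0,0]],
    [0.95,[-0.005,-0.007,0],[0,0,0]],
    [0.95,[-0.005,-0.007,0],[0,0,0]],
    [0.95,[0,0,0],[0,0,0]],
  ],
)

```text
clock: 17.45
tool_pos: [0.5379, -0.0298, 0.0391]
orientation: [179.9, -0.3, 56.5]
force: [2.4, 0.2, -5.7]
opening: 0.0108
```

```bash
python3 -c "
from h import *
st()"
```

```text
t 17.45 H [-0.1159  0.0005] z 0.0391 jaw front -0.0504 Fx,Fy,Fz -1.5 1.88 -5.74 rpy [179.89  -0.32  56.52] open 0.0108
lateral corr units [ 0.0001 -0.0001]
```

>>> send_rows(
  commands=[
    [0.95,[-0.004,-0.006,0],[0,0,0]],
    [0.95,[0,0,0],[0,0,0]],
  ],
)

```text
clock: 17.65
tool_pos: [0.5367, -0.0316, 0.039]
orientation: [179.9, -0.3, 56.5]
force: [2.2, 1.0, -6.7]
opening: 0.011
```

```bash
python3 -c "
from h import *
st()"
```

```text
t 17.65 H [-0.1138  0.0005] z 0.039 jaw front -0.0483 Fx,Fy,Fz -1.99 1.28 -6.66 rpy [179.89  -0.31  56.52] open 0.011
lateral corr units [ 0.0001 -0.0001]
```

>>> send_rows(
  commands=[
    [0.95,[-0.004,-0.006,0],[0,0,0]],
    [0.95,[0,0,0],[0,0,0]],
  ],
)

```text
clock: 17.85
tool_pos: [0.5355, -0.0333, 0.039]
orientation: [179.9, -0.3, 56.5]
force: [3.0, -0.1, -6.0]
opening: 0.0113
```

```bash
python3 -c "
from h import *
st()"
```

```text
t 17.85 H [-0.1118  0.0004] z 0.039 jaw front -0.0463 Fx,Fy,Fz -1.61 2.58 -6.04 rpy [179.9   -0.3   56.52] open 0.0113
lateral corr units [ 0.0002 -0.0002]
```

>>> send_rows(
  commands=[
    [0.95,[-0.004,-0.006,0],[0,0,0]],
    [0.95,[0,0,0],[0,0,0]],
  ],
)

```text
clock: 18.05
tool_pos: [0.5347, -0.0347, 0.0391]
orientation: [179.9, -0.3, 56.5]
force: [2.4, 0.3, -6.6]
opening: 0.0109
```

```bash
python3 -c "
from h import *
st()"
```

```text
t 18.05 H [-0.1102  0.0005] z 0.0391 jaw front -0.0447 Fx,Fy,Fz -1.56 1.9 -6.56 rpy [179.89  -0.33  56.52] open 0.0109
lateral corr units [ 0.0001 -0.0001]
```

>>> send_rows(
  commands=[
    [0.95,[-0.004,-0.006,0],[0,0,0]],
    [0.95,[0,0,0],[0,0,0]],
  ],
)

```text
clock: 18.25
tool_pos: [0.534, -0.0357, 0.0391]
orientation: [179.9, -0.4, 56.5]
force: [2.5, 1.0, -6.8]
opening: 0.0112
```

```bash
python3 -c "
from h import *
st()"
```

```text
t 18.25 H [-0.1089  0.0005] z 0.0391 jaw front -0.0434 Fx,Fy,Fz -2.15 1.52 -6.78 rpy [179.87  -0.38  56.52] open 0.0112
lateral corr units [ 0.0002 -0.0001]
```

>>> send_rows(
  commands=[
    [0.95,[-0.004,-0.006,0],[0,0,0]],
    [0.95,[0,0,0],[0,0,0]],
  ],
)

```text
clock: 18.45
tool_pos: [0.5334, -0.0367, 0.0392]
orientation: [179.9, -0.4, 56.5]
force: [2.3, 1.2, -7.4]
opening: 0.0107
```

```bash
python3 -c "
from h import *
st()"
```

```text
t 18.45 H [-0.1077  0.0005] z 0.0392 jaw front -0.0422 Fx,Fy,Fz -2.3 1.23 -7.43 rpy [179.86  -0.44  56.53] open 0.0107
lateral corr units [ 0.0001 -0.0001]
```

>>> send_rows(
  commands=[
    [0.95,[-0.006,-0.009,0],[0,0,0]],
    [0.95,[-0.006,-0.009,0],[0,0,0]],
  ],
)

```text
clock: 18.65
tool_pos: [0.5318, -0.0395, 0.0395]
orientation: [179.8, -0.6, 56.6]
force: [3.5, 9.9, -6.3]
opening: 0.0112
```

```bash
python3 -c "
from h import *
st()
from plant import snapshot
s=snapshot('top'); np.savez('pics/top12.npz',**s); crop(s,260,200,100,75,8,'pics/d19.png')
st()"
```

```text
t 18.65 H [-0.1045  0.0007] z 0.0395 jaw front -0.039 Fx,Fy,Fz -10.22 -2.58 -6.31 rpy [179.79  -0.64  56.55] open 0.0112
lateral corr units [-0.0006  0.0004]
t 18.7 H [-0.1044  0.0006] z 0.0395 jaw front -0.0389 Fx,Fy,Fz -7.95 -1.79 -6.57 rpy [179.79  -0.64  56.54] open 0.0108
lateral corr units [-0.0004  0.0003]
```

View pics/d19.png

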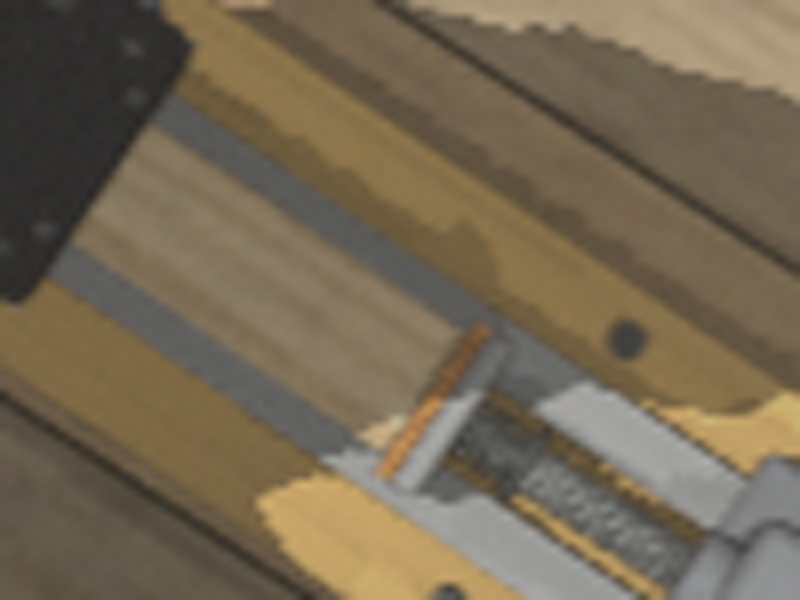

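```bash
python3 -c "
from h import *
a=load('pics/top11.npz')
crop(a,260,200,100,75,8,'pics/d20.png')
g=lambda u,v:toH(at(a,260+u/8-.44,200+v/8-.44,.056))
print('now face',g(485,325),g(380,475))
from plant import sensors;st()
"
```

```text
now face [0.0830215 0.0255566] [ 0.08209291 -0.02405761]
t 18.7 H [-0.1044  0.0006] z 0.0395 jaw front -0.0389 Fx,Fy,Fz -7.95 -1.79 -6.57 rpy [179.79  -0.64  56.54] open 0.0108
lateral corr units [-0.0004  0.0003]
```

View pics/d20.png

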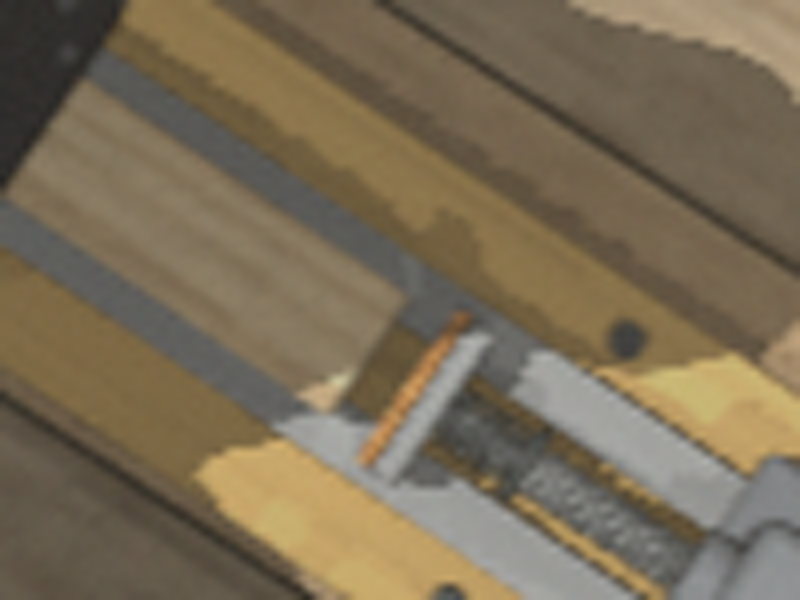

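>>> send_rows(
  commands=[
    [0.95,[-0.006,-0.009,0],[0,0,0]],
    [0.95,[-0.006,-0.009,0],[0,0,0]],
  ],
)

```text
clock: 18.9
tool_pos: [0.5305, -0.0415, 0.0399]
orientation: [179.7, -0.9, 56.6]
force: [3.4, 10.6, -5.9]
opening: 0.0112
```

```bash
python3 -c "
from h import *
st()"
```

```text
t 18.9 H [-0.1022  0.0008] z 0.0399 jaw front -0.0367 Fx,Fy,Fz -10.71 -3.0 -5.95 rpy [179.71  -0.93  56.56] open 0.0112
lateral corr units [-0.0008  0.0006]
```

>>> send_rows(
  commands=[
    [0.95,[-0.007,-0.01,-0.001],[0,0,0]],
    [0.95,[-0.006,-0.009,0],[0,0,0]],
  ],
)

```text
clock: 19.1
tool_pos: [0.5297, -0.043, 0.0401]
orientation: [179.6, -1.3, 56.6]
force: [3.7, 12.7, -6.8]
opening: 0.011
```

```bash
cat >> h.py <<'E'
def bar(L=.039):
    from plant import sensors
    o=sensors.get_obs(); M=R.from_euler('xyz',o['orientation'],degrees=True).as_matrix()
    p=np.array(o['tool_pos'])-L*M[:,2]; print('bar H',toH(p).round(4),'z',p[2].round(4),'travel',(toH(p)[0]+.1898-.0000).round(4))
E
python3 -c "
from h import *
st();bar()"
```

```text
t 19.1 H [-0.1004  0.0009] z 0.0401 jaw front -0.0349 Fx,Fy,Fz -12.59 -3.91 -6.83 rpy [179.61  -1.28  56.59] open 0.011
lateral corr units [-0.0013  0.0008]
bar H [-0.0996  0.0006] z 0.0791 travel 0.0902
```

```bash
python3 -c "
from h import *
from plant import snapshot
s=snapshot('top'); np.savez('pics/top13.npz',**s); crop(s,260,200,100,75,8,'pics/d21.png')
a=load('pics/top11.npz')
# subpixel shift of the pad by template match, along the pad's back edge
T=cv2.cvtColor(a['color'],cv2.COLOR_BGR2GRAY)
for n in('top12','top13'):
    I=cv2.cvtColor(load('pics/%s.npz'%n)['color'],cv2.COLOR_BGR2GRAY)
    up=lambda x:cv2.resize(x,None,fx=8,fy=8,interpolation=cv2.INTER_CUBIC)
    t=up(T[236:262,303:324]); r=cv2.matchTemplate(up(I[226:275,295:345]),t,cv2.TM_CCOEFF_NORMED); _,m,_,l=cv2.minMaxLoc(r); print(n,m,(l[0]/8-8,l[1]/8-10))
st();bar()"
```

```text
top12 0.6812081933021545 (2.5, 1.875)
top13 0.6663719415664673 (4.125, 3.0)
t 19.15 H [-0.1003  0.0008] z 0.0402 jaw front -0.0348 Fx,Fy,Fz -11.55 -3.8 -7.33 rpy [179.61  -1.29  56.59] open 0.0107
lateral corr units [-0.001   0.0007]
bar H [-0.0994  0.0005] z 0.0791 travel 0.0904
```

View pics/d21.png

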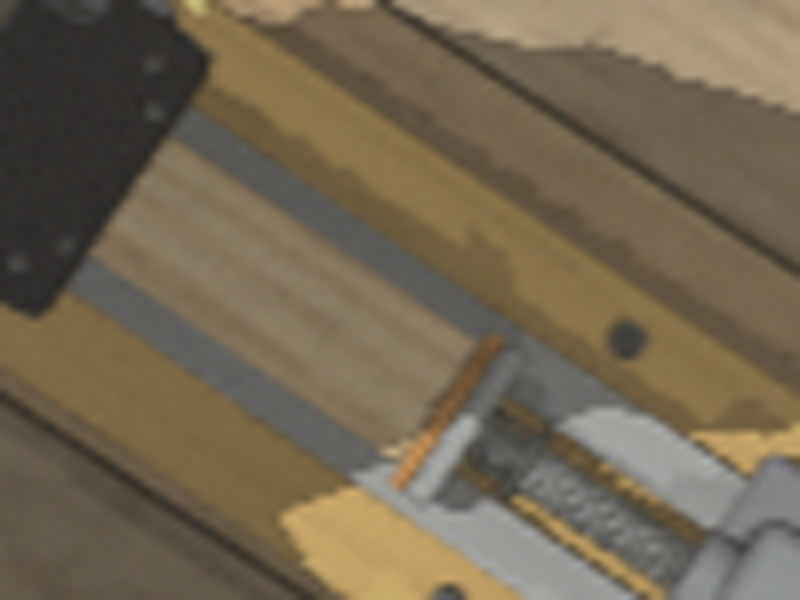

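>>> send_rows(
  commands=[
    [0.95,[-0.002,-0.003,-0.012],[0,0,0]],
    [0.95,[-0.002,-0.003,-0.008],[0,0,0]],
  ],
)

```text
clock: 19.35
tool_pos: [0.5298, -0.0426, 0.0357]
orientation: [179.5, -1.5, 56.6]
force: [3.8, 6.1, -6.1]
opening: 0.011
```

```bash
python3 -c "
from h import *
st();bar()"
```

```text
t 19.35 H [-0.1009  0.0008] z 0.0357 jaw front -0.0354 Fx,Fy,Fz -7.19 -0.25 -6.1 rpy [179.55  -1.49  56.62] open 0.011
lateral corr units [-0.001   0.0006]
bar H [-0.0998  0.0005] z 0.0746 travel 0.09
```

>>> send_rows(
  commands=[
    [0.95,[-0.002,-0.003,-0.008],[0,0,0]],
    [0.95,[-0.001,-0.002,-0.004],[0,0,0]],
  ],
)

```text
clock: 19.55
tool_pos: [0.5303, -0.042, 0.0332]
orientation: [179.5, -1.7, 56.6]
force: [3.0, 6.7, -5.1]
opening: 0.011
```

```bash
python3 -c "
from h import *
st();bar()"
```

```text
t 19.55 H [-0.1016  0.0008] z 0.0332 jaw front -0.0361 Fx,Fy,Fz -7.27 -1.22 -5.09 rpy [179.49  -1.67  56.65] open 0.011
lateral corr units [-0.0011  0.0008]
bar H [-0.1004  0.0005] z 0.0721 travel 0.0894
```

>>> send_rows(
  commands=[
    [0.95,[0,0,-0.008],[0,0,0]],
    [0.95,[0,0,-0.006],[0,0,0]],
    [0.95,[0,0,-0.003],[0,0,0]],
  ],
)

```text
clock: 19.85
tool_pos: [0.5313, -0.0405, 0.0295]
orientation: [179.4, -1.8, 56.7]
force: [2.3, 4.4, -4.4]
opening: 0.0111
```

```bash
python3 -c "
from h import *
st();bar()"
```

```text
t 19.85 H [-0.1034  0.0008] z 0.0295 jaw front -0.0379 Fx,Fy,Fz -4.93 -0.5 -4.4 rpy [179.45  -1.8   56.69] open 0.0111
lateral corr units [-0.0011  0.0007]
bar H [-0.1022  0.0004] z 0.0684 travel 0.0876
```

>>> send_rows(
  commands=[
    [0.95,[0,0,-0.003],[0,0,0]],
    [0.95,[0,0,0],[0,0,0]],
  ],
)

```text
clock: 20.05
tool_pos: [0.5314, -0.0402, 0.0293]
orientation: [179.4, -1.8, 56.7]
force: [2.4, 2.7, -4.8]
opening: 0.0109
```

```bash
python3 -c "
from h import *
st();bar()"
```

```text
t 20.05 H [-0.1037  0.0008] z 0.0293 jaw front -0.0382 Fx,Fy,Fz -3.6 0.49 -4.81 rpy [179.43  -1.81  56.72] open 0.0109
lateral corr units [-0.001   0.0007]
bar H [-0.1025  0.0004] z 0.0683 travel 0.0873
```

>>> send_rows(
  commands=[
    [0.85,[0,0,0],[0,0,0]],
    [0.75,[0,0,0],[0,0,0]],
    [0.68,[0,0,0],[0,0,0]],
    [0.68,[0,0,0],[0,0,0]],
  ],
)

```text
clock: 20.45
tool_pos: [0.5303, -0.0417, 0.03]
orientation: [179.5, -1.7, 56.7]
force: [-0.9, 0.1, -0.1]
opening: 0.0269
```

```bash
python3 -c "
from h import *
st();bar()
from plant import snapshot
s=snapshot('top'); np.savez('pics/top14.npz',**s); crop(s,260,200,100,75,8,'pics/d22.png')
s=snapshot('scene'); np.savez('pics/sc14.npz',**s); crop(s,240,170,130,100,6,'pics/d23.png')"
```

```text
t 20.45 H [-0.1019  0.0007] z 0.03 jaw front -0.0364 Fx,Fy,Fz 0.38 -0.81 -0.07 rpy [179.46  -1.68  56.73] open 0.0269
lateral corr units [-0.0006  0.0004]
bar H [-0.1008  0.0003] z 0.069 travel 0.089
```

View pics/d22.png

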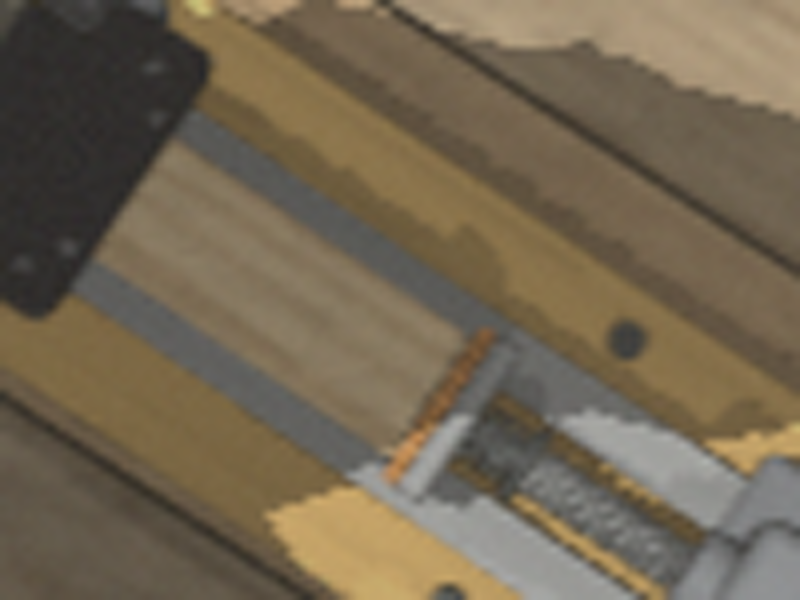

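View pics/d23.png

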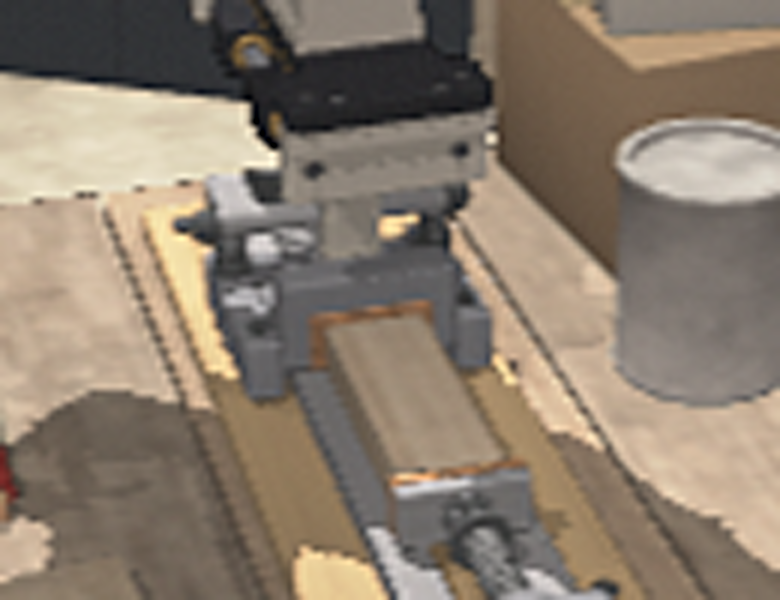

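>>> send_rows(
  commands=[
    [0.68,[0.001,0.002,0.04],[0,0,0]],
    [0.68,[0,0,0.08],[0,0,0]],
    [0.68,[0,0,0.12],[0,0,0]],
    [0.68,[0,0,0.15],[0,0,0]],
    [0.68,[0,0,0.15],[0,0,0]],
    [0.68,[0,0.1,0.1],[0,0,0]],
    [0.68,[0,0.15,0],[0,0,0]],
    [0.68,[0,0.15,0],[0,0,0]],
    [0.68,[0,0,0],[0,0,0]],
  ],
)

```text
clock: 21.45
tool_pos: [0.529, 0.0602, 0.204]
orientation: [179.3, -1.8, 56.5]
force: [-0.8, -0.2, -0.4]
opening: 0.0281
```

```bash
python3 -c "
from h import *
from plant import snapshot
st()
s=snapshot('top'); np.savez('pics/top15.npz',**s); cv2.imwrite('pics/e1.png',s['color'])
a=load('pics/top11.npz');T=a['color'];I=s['color']
up=lambda x:cv2.resize(x,None,fx=8,fy=8,interpolation=cv2.INTER_CUBIC)
_,m,_,l=cv2.minMaxLoc(cv2.matchTemplate(up(I[226:275,295:345]),up(T[236:262,303:324]),cv2.TM_CCOEFF_NORMED)); print(m,(l[0]/8-8,l[1]/8-10),np.hypot(l[0]/8-8,l[1]/8-10)*2.17)
s=snapshot('scene'); np.savez('pics/sc15.npz',**s); crop(s,240,170,130,100,6,'pics/e2.png')
v,u=np.mgrid[170:260,255:330]
p=np.array([at(s,x,b) for x,b in zip(u.ravel(),v.ravel())]);q=np.c_[toH(p),p[:,2]]
b=q[(q[:,2]>.055)&(q[:,2]<.1)&(q[:,0]<-.09)&(q[:,0]>-.13)&(abs(q[:,1])<.03)]
print('bar',len(b),np.median(b,0),np.percentile(b[:,2],[5,95]))
p0=load('pics/sc7.npz')
p=np.array([at(p0,x,b) for x,b in zip(u.ravel(),v.ravel())]);q=np.c_[toH(p),p[:,2]]
b=q[(q[:,2]>.055)&(q[:,2]<.1)&(q[:,0]<-.177)&(q[:,0]>-.22)&(abs(q[:,1])<.03)]
print('bar at rest before',len(b),np.median(b,0),np.percentile(b[:,2],[5,95]))
"
```

```text
t 21.45 H [-0.1861 -0.0566] z 0.204 jaw front -0.1206 Fx,Fy,Fz 0.6 -0.6 -0.39 rpy [179.33  -1.84  56.53] open 0.0281
lateral corr units [ 0.1905 -0.1259]
0.3755156397819519 (3.375, 2.25) 8.802052051226465
bar 132 [-0.10023414 -0.00092674  0.0716635 ] [0.05829549 0.07627759]
bar at rest before 119 [-0.18578994 -0.00062156  0.07147947] [0.05783306 0.07622661]
```

View pics/e1.png

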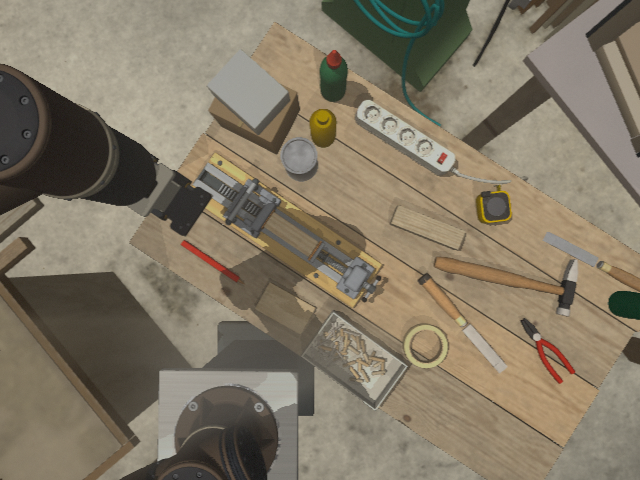

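View pics/e2.png

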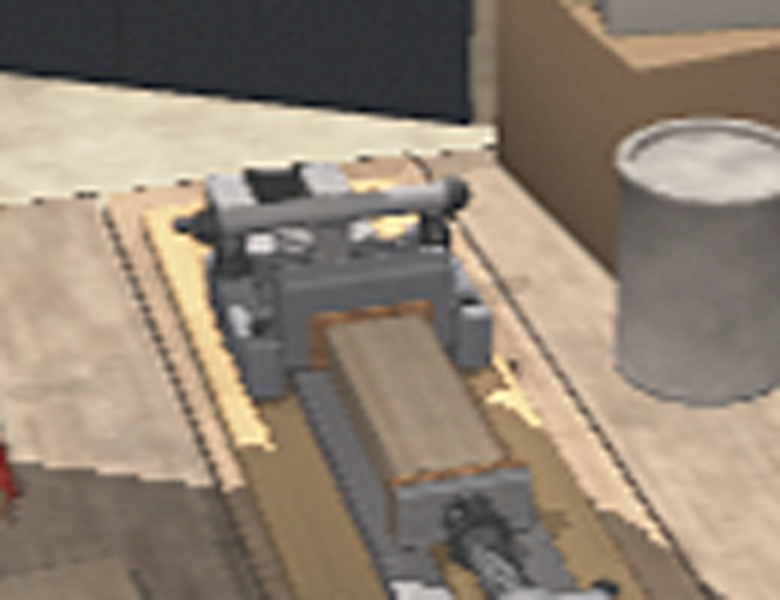

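```bash
python3 -c "
from h import *
a=load('pics/top0.npz')['color'];b=load('pics/top15.npz')['color']
r=cv2.matchTemplate(cv2.resize(b[195:260,380:475],None,fx=6,fy=6),cv2.resize(a[201:252,388:467],None,fx=6,fy=6),cv2.TM_CCOEFF_NORMED);_,m,_,l=cv2.minMaxLoc(r);print('long shift px',m,l[0]/6-8,l[1]/6-6)
from plant import order
print(order.close_job())"
```

```text
long shift px 0.9100876450538635 0.0 0.0
the job is handed in; nothing more can be done
None
```

The short offcut is on the rails, gripped between the jaw and the sprung pad, with the release bar down in a notch. I handed the job in at about 21.5 s with the arm clear.

**What I did:** I laid the offcut lengthwise on the rails, then pinched and lifted the bar about 9 mm. I slid the jaw forward until the wood had pressed the pad in about 11 mm. The jaw eased back about 3 mm as I lowered the bar into the notch, before I let go.

**Last checks:**
- **Bar:** it reads the same height as at the start, to within 0.2 mm, so the tongue is seated.
- **Pad:** it is pressed in about 8–9 mm, within the 3–14 mm wanted, and it held after I let go.
- **Wood:** it sits flat and straight against the jaw face and the pad.
- **Long offcut:** no shift in the top camera picture.
- **Wrist force:** the highest I read was about 15 N.

**What disagreed:**
- **Fingertip height:** the reported TCP height was about 28 mm below the fingertips seen by the camera. My first attempt to close on the wood therefore shut just above it without touching. I corrected for this from then on.
- **Jaw travel:** the camera gives about 85.6 mm and the arm about 87.3 mm. Either leaves the pad within its range.

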